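Stow the hardness test bars and shut the case

TASK

Pack up the hardness test bars. While the case's lid is still pinned open, lay every square steel bar flat in a slot of the case, one to a slot; then draw the locking pin out of its bore and park it lying in the open notch on the side of the case, with its shaft down in the channel and its handle on the rail; last, swing the clear lid over and press it down until it snaps fully shut. Leave the other things on the bench where they are.

Things in the scene. Friction and masses are not known exactly. Their poses are not given: they have to be found in the camera images.
- case: Fixed grey open case at the robot's right, 160 (its x) x 240 (y) x 45 mm high, walls 5 mm. Origin: middle of its underside, on the bench; z up, -x side roughly towards the robot. In it a black insert with four slots along x, 30 mm wide, 114 long, 50 apart; slot floors 5 mm, insert top 13 mm above the bench. The pin block is at the front (-x), hinge (-y) corner; the side notch outside the +y wall
- slot0 (a point): Where the centre of a bar lies when it rests in slot 0 (17 mm above the bench); slots 0 to 3 run from the hinge side to the latch side; any bar may go in any slot
- slot1 (a point): Where the centre of a bar lies when it rests in slot 1 (17 mm above the bench); slots 0 to 3 run from the hinge side to the latch side; any bar may go in any slot
- slot2 (a point): Where the centre of a bar lies when it rests in slot 2 (17 mm above the bench); slots 0 to 3 run from the hinge side to the latch side; any bar may go in any slot
- slot3 (a point): Where the centre of a bar lies when it rests in slot 3 (17 mm above the bench); slots 0 to 3 run from the hinge side to the latch side; any bar may go in any slot
- bore (a point): Centre of the hole on the front (-x) face of the dark steel pin block (30 mm thick in x, 36 wide, 100 tall), 75 mm above the bench. The bore is level along the case's x, 14 mm wide, 30 mm long, right through; the pin reaches 30 mm beyond it under the open lid, so that the lid cannot close. A pin fully home has its origin 1 mm in front of this point
- notch (a point): The pin's origin goes here when parked, 51 mm above the bench, 40 mm outside the case's +y wall; axes as the case's. The pin is laid in from above, level, shaft to +x. Open-topped channel 16 mm wide from 8 to 58 mm to +x of here, floor 44.5 and walls 60 mm above the bench, flared lips to 70; the handle (to -x) rests on a rail 14 mm wide, 40 mm above the bench
- pin: Loose locking pin (0.14 kg): round steel shaft 12 mm thick, 60 mm long, pointing along its +x, and behind it a black square handle 22 x 22 mm, 56 mm long, towards its -x. Origin: on the pin's axis where the handle ends and the shaft begins. At the start it sits fully home in the bore, level
- pin_handle (a point): Point on the pin's axis inside its square handle to grip at, 34 mm behind the pin's origin
- hinge (a point): Middle of the lid's hinge line, on the top of the case's -y wall, 45.5 mm above the bench; the hinge runs along the case's x
- lid (a joint): Angle of the clear lid, rad: 0 fully shut, flat on the case; pi/2 upright; up to 1.9 leaning outwards. Starts open at 1.62 to 1.82 and stays where it is left (friction, some 3 N at the edge). In the last 0.06 rad a bump on its tongue must be pushed past a spring ball (some 10 N down at the free edge); then it snaps to 0. With the pin home it cannot go below about 1.5
- lid_edge (a point): Middle of the lid's free edge on its outer face. The lid is a clear plate with metal strips on it, 160 mm along the case's x, 245 mm from hinge to free edge, 6 mm thick (its underside meets the hinge line); a tongue at the edge hangs down 22 mm outside the case's +y wall
- bar0: Loose square steel test bar 100 x 24 x 24 mm (0.42 kg), all alike, lying on the bench to the robot's left; three or four are present. Origin at its centre, x along its length
- bar1: Loose square steel test bar 100 x 24 x 24 mm (0.42 kg), all alike, lying on the bench to the robot's left; three or four are present. Origin at its centre, x along its length
- bar2: Loose square steel test bar 100 x 24 x 24 mm (0.42 kg), all alike, lying on the bench to the robot's left; three or four are present. Origin at its centre, x along its length
- bar3: Loose square steel test bar 100 x 24 x 24 mm (0.42 kg), all alike, lying on the bench to the robot's left; three or four are present. Origin at its centre, x along its length
- refblock: Bystander: loose brass disc 50 mm wide, 15 mm high among the bars. Origin at the underside
- jar: Bystander: amber jar 60 mm wide, 90 mm high. Origin at the underside
- spanner: Bystander: steel spanner 180 mm long, lying flat. Origin at the middle of its underside
- mug: Bystander: white mug 80 mm wide, 90 mm high. Origin at the underside
Things that resemble listed ones, but are neither listed nor needed, are in the scene too. Leave any green or turquoise look-alike of the bar3 alone.

How it is judged (in metres and radians):
On the way, in this order (a step that is already met when the one before it is completed fails the run):
1. every bar lies in a slot of the case while the pin is still home in its bore (x of bar0 in the frame of case between -0.03 and 0.03 m and y of bar0 in the frame of case between -0.081 and 0.089 m and z of bar0 in the frame of case between 0.013 and 0.021 m and angle between the x axis of each of bar0, bar1, bar2, bar3 and the x axis of case, either way round below 0.15 rad and x of bar1 in the frame of case between -0.03 and 0.03 m and y of bar1 in the frame of case between -0.081 and 0.089 m and z of bar1 in the frame of case between 0.013 and 0.021 m and x of bar2 in the frame of case between -0.03 and 0.03 m and y of bar2 in the frame of case between -0.081 and 0.089 m and z of bar2 in the frame of case between 0.013 and 0.021 m and x of bar3 in the frame of case between -0.03 and 0.03 m and y of bar3 in the frame of case between -0.081 and 0.089 m and z of bar3 in the frame of case between 0.013 and 0.021 m and distance between pin and bore below 0.015 m), for 0.2 s.
2. the pin lies parked in the side notch while the lid is still open (x of pin in the frame of notch between -0.015 and 0.015 m and y of pin in the frame of notch between -0.005 and 0.005 m and z of pin in the frame of notch between -0.005 and 0.005 m and angle between the x axis of pin and the x axis of case, either way round below 0.12 rad and value of joint lid above 0.5 rad), for 0.2 s.
3. the lid is pressed shut past its detent (value of joint lid below 0.02 rad), for 0.2 s.
At the end, for the whole second after the job is handed in: Every bar present lies flat in a slot (centre within 4 mm of the slot's height, 30 mm along and 0.15 rad of the slot), the pin lies in the notch (within 15 mm along it, 5 mm across and in height, 0.12 rad), and the lid is shut past its detent (below 0.02 rad) (x of bar0 in the frame of case between -0.03 and 0.03 m and y of bar0 in the frame of case between -0.081 and 0.089 m and z of bar0 in the frame of case between 0.013 and 0.021 m and angle between the x axis of each of bar0, bar1, bar2, bar3 and the x axis of case, either way round below 0.15 rad and x of bar1 in the frame of case between -0.03 and 0.03 m and y of bar1 in the frame of case between -0.081 and 0.089 m and z of bar1 in the frame of case between 0.013 and 0.021 m and x of bar2 in the frame of case between -0.03 and 0.03 m and y of bar2 in the frame of case between -0.081 and 0.089 m and z of bar2 in the frame of case between 0.013 and 0.021 m and x of bar3 in the frame of case between -0.03 and 0.03 m and y of bar3 in the frame of case between -0.081 and 0.089 m and z of bar3 in the frame of case between 0.013 and 0.021 m and x of pin in the frame of notch between -0.015 and 0.015 m and y of pin in the frame of notch between -0.005 and 0.005 m and z of pin in the frame of notch between -0.005 and 0.005 m and angle between the x axis of pin and the x axis of case, either way round below 0.12 rad and value of joint lid below 0.02 rad and linear speed of pin below 0.03 m/s); the robot touches nothing.
It fails at once if the refblock is shifted by more than 60 mm (distance of refblock from where it was at the start of the episode above 0.06 m).
It fails at once if the jar is shifted by more than 60 mm (distance of jar from where it was at the start of the episode above 0.06 m).
It fails at once if the spanner is shifted by more than 60 mm (distance of spanner from where it was at the start of the episode above 0.06 m).
It fails at once if the mug is shifted by more than 60 mm (distance of mug from where it was at the start of the episode above 0.06 m).
Of bar0, bar1, bar2, bar3 only 3 to 4 are there at a start; the rules pass over those that are not, and their reading is None.
At some moment in a run one of bar0, bar1, bar2, bar3 may be knocked a few centimetres aside while the robot is not near it.
Once in a run the grip may slacken for a moment while it holds something.
It also fails if it takes over 200 s, if anything falls off the work surface, if the arm or the gripper's body presses on something with over 40 N, if the wrist force passes 120 N, or if a joint passes its speed limit or range.

ROBOT

A 6-joint arm with a two-finger parallel gripper is mounted at the origin on the work surface. World frame = base frame: x ahead of the robot, y to its left, z up, the work surface at z = 0. Lengths are in m, angles in degrees, forces in N, time in s.
With the tool pointing down it reaches from about 0.25 to 0.725 m from the base axis. Payload 9.7 kg.
Tool frame: the origin (TCP) lies on the centre line of the jaws, within the pads' length; the fingertips stand tip_extent ahead of it and the grasp point (between the pads) lies 3 mm ahead of it (tip_extent is the distance from the TCP to the fingertips, in m); z points along the fingers, y is the line along which they close (so a half turn about z gives the same grasp; the last joint's range is limited). The gripper opens to 85 mm and grips with 20 to 120 N. Pads are 22 mm wide; open, the fingers measure 114 mm over their backs; the gripper's body (76 mm by 85 mm) begins 54 mm behind the grasp point. The pads swing forward as they close: fully open they stand 13 mm farther back than shut.
Start: joints at [-66.75, 4.979, 10.078, 95.1, 0, 90], TCP at [0.217, -0.505, 0.253] pointing down, gripper open.
Joint ranges: [-179.16, 179.16], [-48.56, 103.87], [-65.8, 70.77], [-126.05, 130.52], [-82.76, 87.17], [-180, 180]. Speed limits (degrees/s): [127.2, 127.2, 147.25, 180, 180, 180].

INTERFACE

Orientations are given as [roll, pitch, yaw] about the fixed x, y, z axes, in that order (R = Rz(yaw) Ry(pitch) Rx(roll)).
In Python, from workcell import * gives the robot as it stands.
- The arm moves only by the tool servo_tool, never from a script. Its argument "rows" is a list of rows, each an object with "offset": the shift along the tool's x, y, z as a fraction of full scale, a list of three; "yaw": the turn about the tool's z as a fraction of full scale; "claw": the closure, from 0 (fully open) to 1 (shut). A call has 1 to 12 rows; each row is the pose to reach, as a shift and turn from the pose commanded when the call began, along the tool's axes at that moment, turning the shorter way round; what a row does not reach only later rows make up. Full scale, the value 1, is 0.1 m for a shift and pi rad for a turn. A row lasts 1/8 s, in which the tool goes at most 62.5 mm and 10.7 degrees, less where a joint would pass 70% of its speed; a pose out of reach is approached as far as the arm can. A call with a number of a shift or a turn outside -1 to 1 is refused whole. A call with a gripper value outside its range is refused whole. The fingers move at their own pace and stop on an object; "squeeze" is the grip in N (left out, the last holds). Time passes only in rows, so rows that repeat a pose let the fingers close. It gives the time, the measured TCP pose, the force, the opening and the grip force at its end, in the units of the state.
- get_obs(): the state, without advancing time (a new reading comes with each control period).
- camera(name): name is "scene" or "side" or "wrist"; returns (picture, depth): 420x560x3 uint8, red, green, blue; 420x560 float32, m along the optical axis (not along the pixel's ray), 0 where there is no reading.
- camera_info(name): a dict with "fx", "fy", "cx", "cy" (pixels), "dist" ([k1, k2, p1, p2, k3] as OpenCV has them; the pictures are not rectified), "cam_to_world" (4x4, takes a point from camera to world coordinates); the wrist camera has in their place "hand_eye" (4x4, takes a point from camera to tool coordinates, whose origin is the TCP and whose axes are the flange's). Camera axes: x right, y up, looking along -z (the intrinsics and any distortion apply to the point x, -y, -z); pixel columns grow to the right and rows downward; lengths in m; the calibration is good to about 2 mm. A picture is of the moment at which its call begins: read the wrist's pose just before it. camera_info takes no time and is no camera call.
- job_done(): hands the job in; it is judged then, once.
The state is a dict: "time": time; "q": joint angles; "qd": joint speeds; "joint_efforts": joint torques, N m; "ee_pos": TCP position; "tcp_rot": TCP orientation; "wrist_force": force on the tool from outside, world axes, zero at the start; "torque": the same for the moment, N m; "opening": finger opening in m; "grasp_force": force on a finger pad.
Only numpy, scipy, OpenCV 4.12 (cv2) and the standard library are available. Lean on these libraries where they do the work, as an engineer would, in place of code of your own. Each camera call takes 0.05 s, during which the arm holds its last target. There are 200 camera calls.

## Working session

There is one attempt and no reset: what is moved stays moved. The work goes in short steps, Python scripts to look and compute and a tool call to move; the robot and the scene stay as the last step left them, time stands still between calls to the robot, and variables do not carry over. Pictures are saved under pics/ and viewed, at most 14 in all, crops included, and the job is handed in when it is done.

Besides the shell and the picture viewer there is one more tool, called by a JSON object that holds its "op" and its "data", one argument or row to a line. servo_tool: Moves the arm, as the interface text tells. Its arguments: {"type":"object","properties":{"rows":{"type":"array"},"squeeze":{"type":"number"}},"required":["rows"]}

```bash
ls; mkdir -p pics; cat > h.py <<'E'
from workcell import *
import numpy as np, cv2
from scipy.spatial.transform import Rotation as Ro
def tcp():
    o=get_obs(); T=np.eye(4); T[:3,3]=o["ee_pos"]; T[:3,:3]=Ro.from_euler("xyz",o["tcp_rot"],degrees=True).as_matrix(); return T
def shot(n):
    T=tcp(); im,d=camera(n); ci=camera_info(n)
    M=np.array(ci["cam_to_world"]) if "cam_to_world" in ci else T@np.array(ci["hand_eye"])
    return im,d,ci,M
def rays(uv,ci):
    K=np.array([[ci["fx"],0,ci["cx"]],[0,ci["fy"],ci["cy"]],[0,0,1.]])
    p=cv2.undistortPoints(np.float64(uv).reshape(-1,1,2),K,np.float64(ci["dist"])).reshape(-1,2)
    return np.c_[p[:,0],-p[:,1],-np.ones(len(p))]
def onplane(uv,z,ci,M):
    r=rays(uv,ci)@M[:3,:3].T; o=M[:3,3]; return o+r*((z-o[2])/r[:,2])[:,None]
def cloud(d,ci,M):
    v,u=np.mgrid[:420,:560]; r=rays(np.c_[u.ravel(),v.ravel()],ci)
    P=(r*d.reshape(-1,1))@M[:3,:3].T+M[:3,3]; P[d.ravel()==0]=np.nan; return P.reshape(420,560,3)
def save(n,im): cv2.imwrite("pics/"+n,im[...,::-1])
E
python3 - <<'E'
from h import *
o=get_obs(); print(o)
for n in ["scene","side","wrist"]:
    im,d,ci,M=shot(n); save(n+"0.png",im); np.savez("/tmp/%s0.npz"%n,im=im,d=d,M=M); print(n,ci,M[:3,3],(d>0).mean())
E
```

```text
pics
{'time': 0.0, 'q': array([-6.67489694e+01,  5.01197166e+00,  1.00324016e+01,  9.50995573e+01,
       -7.39772480e-04,  8.99998908e+01]), 'qd': array([ 0.0756816 ,  0.02388512, -0.06379245, -0.07107807, -0.08150415,
        0.02825764]), 'joint_efforts': array([-5.83019810e-04, -5.20383596e+01,  4.64808977e+01,  1.58467039e-02,
       -1.03015370e-04,  4.41797340e-06]), 'ee_pos': array([ 0.21703203, -0.50513927,  0.25255631]), 'tcp_rot': array([-1.79920873e+02,  7.39620969e-04,  2.32511409e+01]), 'wrist_force': array([-0.02466483, -0.99683054, -0.28868662]), 'torque': array([0.03472466, 0.01634966, 0.01049103]), 'grasp_force': 0.0, 'opening': 0.08539709283445655}
scene {'fx': 401.20405661379687, 'fy': 401.20405661379687, 'cx': 276.74991686190504, 'cy': 209.58992561247055, 'dist': array([-0.03158902,  0.        ,  0.        ,  0.        ,  0.        ]), 'cam_to_world': array([[-0.48557726, -0.50791902,  0.71150053,  1.49184946],
       [ 0.87411754, -0.29284978,  0.38750165,  0.6343047 ],
       [ 0.01154331,  0.81009708,  0.58618211,  0.82744298],
       [ 0.        ,  0.        
[... 494 characters left out ...]
  0.        ,  0.        ,  1.        ]])} [ 0.52296802 -0.55810982  0.89748028] 0.9960501700680272
wrist {'fx': 328.6260123547156, 'fy': 328.6260123547156, 'cx': 279.5615248355608, 'cy': 212.94396567691362, 'dist': array([-0.08063995,  0.        ,  0.        ,  0.        ,  0.        ]), 'hand_eye': array([[ 3.73010425e-04,  9.50753908e-01,  3.09946554e-01,
         7.92540774e-02],
       [ 9.99999675e-01, -5.76330307e-04,  5.64413400e-04,
        -3.45278487e-04],
       [ 7.15249839e-04,  3.09946243e-01, -9.50753814e-01,
        -1.19920410e-01],
       [ 0.00000000e+00,  0.00000000e+00,  0.00000000e+00,
         1.00000000e+00]])} [ 0.28978633 -0.4737072   0.37255086] 0.9961734693877551
```

```bash
python3 -c "
import workcell; print([ (n,getattr(workcell,n)) for n in dir(workcell) if not n.startswith('_')])"
```

```text
[('PlanningError', <class 'workcell.PlanningError'>), ('camera', <function make.<locals>.drawn_camera at 0x7f8d0c2cc0e0>), ('camera_info', <function make.<locals>.<lambda> at 0x7f8d0c2cc680>), ('get_obs', <function make.<locals>.<lambda> at 0x7f8d0c2cc5e0>), ('job_done', <function connect.<locals>.done at 0x7f8d0c2437e0>), ('tip_extent', 0.022)]
```

View pics/scene0.png

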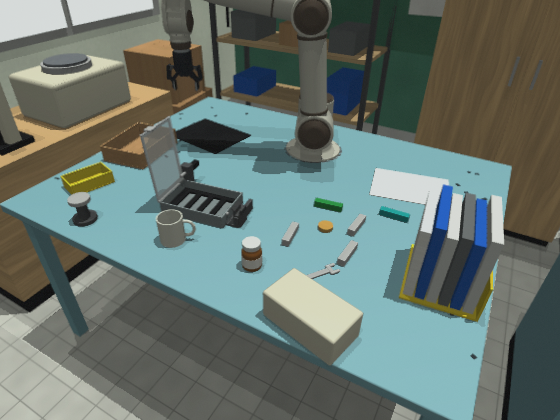

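View pics/side0.png

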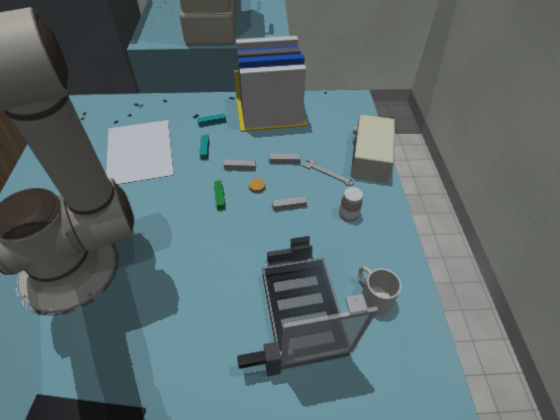

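View pics/wrist0.png

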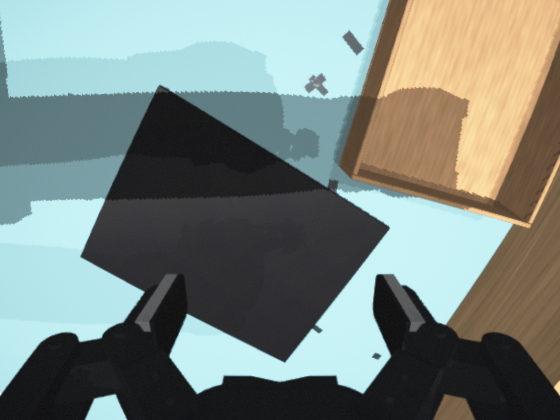

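The side view shows three grey steel bars at about (240,164), (285,158) and (290,203). The green one at (220,194) and the turquoise ones at (205,146) and (211,119) are look-alikes to leave alone. The case is around (305,310) and the pin handle at (255,360). The brass disc is at (257,185), the spanner at (328,173), the jar at (351,203) and the mug at (380,288).

```bash
python3 - <<'E'
from h import *
for n in ["side","scene"]:
    z=np.load(f"/tmp/{n}0.npz"); im,d,M=z["im"],z["d"],z["M"]; ci=camera_info(n)
    P=cloud(d,ci,M); hsv=cv2.cvtColor(im,cv2.COLOR_RGB2HSV)
    m=((P[...,2]>0.014)&(P[...,2]<0.034)&(P[...,0]>.2)&(P[...,0]<.85)&(P[...,1]>-.15)&(P[...,1]<.45)).astype(np.uint8)
    k,l,st,c=cv2.connectedComponentsWithStats(m)
    for i in range(1,k):
        if st[i,4]>40:
            s=l==i; q=P[s]; r=cv2.minAreaRect(np.float32(q[:,:2]*1000)); a=np.median(hsv[s],0)
            print(n,c[i].round(0),st[i,4],q.mean(0).round(4),"rect",np.round(r[0],1),np.round(r[1],1),round(r[2],1),"zmax",np.percentile(q[:,2],95).round(4),"hsv",a)
    # case-region views
    for lo,hi in [(.04,.05),(.055,.065),(.065,.075),(.08,.088),(.095,.105),(.105,.4)]:
        s=(P[...,2]>lo)&(P[...,2]<hi)&(P[...,0]>.3)&(P[...,0]<.75)&(P[...,1]<-.08)&(P[...,1]>-.6)
        if s.sum()>10:
            q=P[s]; print(n,lo,hi,s.sum(),q.min(0).round(3),q.max(0).round(3))
im=np.load("/tmp/side0.npz")["im"]; 
save("crop1.png",cv2.resize(im[225:385,220:420],(800,640-40),interpolation=cv2.INTER_CUBIC))
E
```

```text
side [203. 151.] 88 [0.3211 0.4245 0.0232] rect [320.9 426.5] [22.9 45.7] 2.8 zmax 0.0275 hsv [ 90.  193.5 132. ]
side [285. 157.] 222 [0.5875 0.385  0.0223] rect [587.4 386.9] [31.5 95.3] 87.0 zmax 0.0267 hsv [110.   5. 151.]
side [239. 163.] 234 [0.4391 0.3608 0.0225] rect [439.6 364.1] [28.9 97.9] 87.9 zmax 0.0265 hsv [110.   5. 150.]
side [360. 173.] 91 [0.8202 0.3018 0.0239] rect [819.1 303.8] [21.9 62.1] 59.0 zmax 0.0324 hsv [35. 17. 77.]
side [257. 184.] 105 [0.4961 0.2756 0.0157] rect [496.1 274.1] [47.1 44.8] 9.2 zmax 0.0181 hsv [ 19. 153. 167.]
side [219. 194.] 219 [0.3826 0.2311 0.0237] rect [382.  235.7] [ 23.8 102.4] 8.1 zmax 0.0268 hsv [ 68. 167. 121.]
side [289. 202.] 273 [0.5904 0.192  0.0226] rect [591.  194.6] [100.1  27.5] 8.7 zmax 0.0267 hsv [110.   5. 152.]
side [349. 215.] 97 [0.7583 0.1359 0.024 ] rect [760.5 142.3] [29.1 60.2] 73.7 zmax 0.033 hsv [95. 19. 92.]
side [289. 257.] 188 [0.5796 0.0015 0.0242] rect [581.3   2.2] [120.1  12.3] 5.4 zmax 0.0332 hsv [102.  29.  36.]
side [303. 274.] 355 [ 0.6111 -0.0496  0.0231] rect [622.1 -56.1] [ 98.9 196.2] 57.8 zmax
[... 1498 characters left out ...]
 rect [799.1 -94.4] [ 35.2 100.5] 51.9 zmax 0.0331 hsv [37. 21. 99.]
scene [347. 251.] 217 [0.5958 0.3893 0.0229] rect [591.4 388.4] [ 25.1 104. ] 86.2 zmax 0.0266 hsv [ 54.   7. 182.]
scene [251. 264.] 102 [0.7885 0.1701 0.0245] rect [785.9 166.4] [26. 59.] 26.3 zmax 0.0325 hsv [ 40.  14. 107.]
scene 0.04 0.05 427 [ 0.487 -0.6    0.04 ] [ 0.75  -0.081  0.05 ]
scene 0.055 0.065 149 [ 0.462 -0.596  0.055] [ 0.704 -0.251  0.065]
scene 0.065 0.075 137 [ 0.463 -0.595  0.065] [ 0.705 -0.251  0.075]
scene 0.08 0.088 124 [ 0.455 -0.294  0.08 ] [ 0.703 -0.251  0.088]
scene 0.095 0.105 130 [ 0.508 -0.293  0.095] [ 0.704 -0.255  0.105]
scene 0.105 0.4 1759 [ 0.543 -0.3    0.105] [ 0.707 -0.254  0.303]
```

View pics/crop1.png

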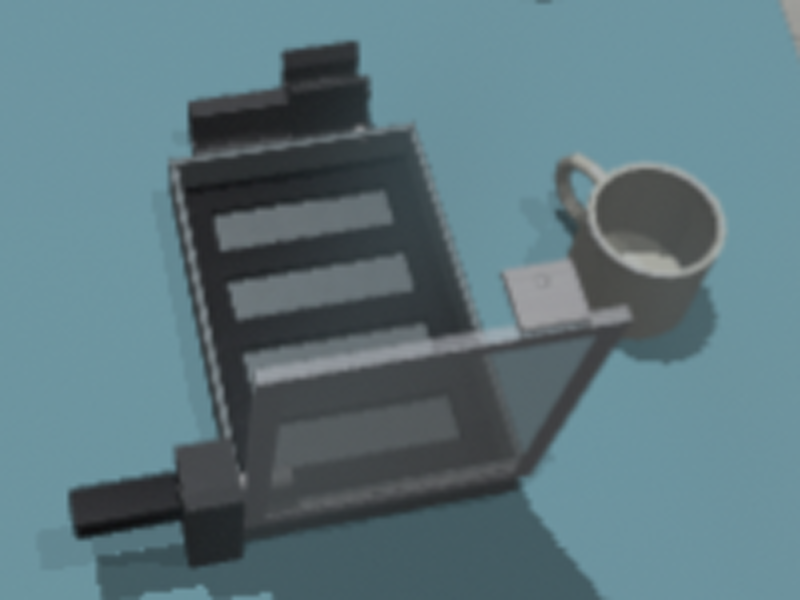

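The crop shows the case with its slots, the pin handle on the -x side at crop (125,505), the block at (210,500) and the side notch at (280,95). The lid stands open. There are three grey bars, and they match the description in size (100x24). I'll move the wrist camera over the case for a closer measurement.

{"op": "servo_tool", "data": {
  "rows": [
    {"offset":[0.43,-1,-0.9],"yaw":0.129,"claw":0},
    {"offset":[0.43,-1,-0.9],"yaw":0.129,"claw":0},
    {"offset":[0.43,-1,-0.9],"yaw":0.129,"claw":0},
    {"offset":[0.43,-1,-0.9],"yaw":0.129,"claw":0}
  ]
}}

```text
time: 0.65
ee_pos: [0.2173, -0.3961, 0.3444]
tcp_rot: [179.9, -0.1, 0.1]
wrist_force: [-0.8, -1.3, -0.5]
opening: 0.0852
grasp_force: 0.0
```

{"op": "servo_tool", "data": {
  "rows": [
    {"offset":[1,-0.9,0],"yaw":0,"claw":0},
    {"offset":[1,-0.9,0],"yaw":0,"claw":0},
    {"offset":[1,-0.9,0],"yaw":0,"claw":0}
  ]
}}

```text
time: 1.02
ee_pos: [0.3192, -0.305, 0.3418]
tcp_rot: [-179.9, 0.1, 0.3]
wrist_force: [-0.6, -0.2, -0.2]
opening: 0.0851
grasp_force: 0.0
```

{"op": "servo_tool", "data": {
  "rows": [
    {"offset":[1,-0.9,0],"yaw":0,"claw":0},
    {"offset":[1,-0.9,0],"yaw":0,"claw":0},
    {"offset":[1,-0.9,0],"yaw":0,"claw":0}
  ]
}}

```text
time: 1.4
ee_pos: [0.419, -0.2151, 0.3415]
tcp_rot: [-179.9, 0.1, 0.3]
wrist_force: [0.3, -0.1, 0.9]
opening: 0.0857
grasp_force: 0.0
```

{"op": "servo_tool", "data": {
  "rows": [
    {"offset":[1,-0.9,0],"yaw":0,"claw":0},
    {"offset":[1,-0.9,0],"yaw":0,"claw":0},
    {"offset":[1,-0.9,0],"yaw":0,"claw":0},
    {"offset":[1,-0.9,0],"yaw":0,"claw":0}
  ]
}}

```text
time: 1.9
ee_pos: [0.517, -0.1272, 0.3423]
tcp_rot: [-180.0, 0.1, 0.1]
wrist_force: [-0.2, -0.3, 0.2]
opening: 0.0855
grasp_force: 0.0
```

```bash
python3 - <<'E'
from h import *
im,d,ci,M=shot("wrist"); save("w1.png",im); np.savez("/tmp/w1.npz",im=im,d=d,M=M); print(M[:3,3])
E
```

```text
[ 0.59638049 -0.12693222  0.46203368]
```

View pics/w1.png

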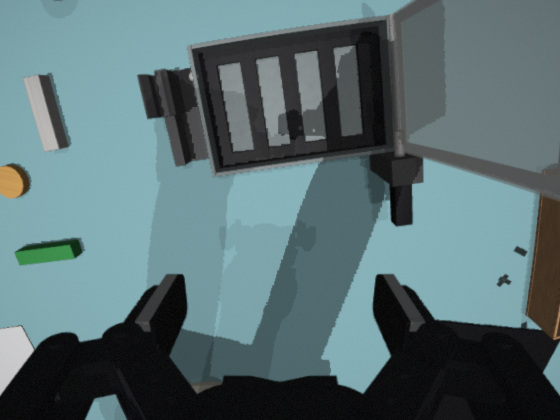

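This wrist view (up is +x, left is +y) shows the case's outer rim corners at about (190,46), (215,174) and (388,15). The slot floors are bright strips from x=219 to 362. The notch is at (140-205, 70-165), the block at (405,168) and the handle at (401,205).

```bash
python3 - <<'E'
from h import *
z=np.load("/tmp/w1.npz"); im,d,M=z["im"],z["d"],z["M"]; ci=camera_info("wrist")
P=cloud(d,ci,M); hsv=cv2.cvtColor(im,cv2.COLOR_RGB2HSV)
# slots: insert outlines = anything not black insert inside the case
reg=np.zeros(im.shape[:2],np.uint8); reg[35:160,212:366]=1
m=((hsv[...,2]>85)&(reg>0)&(P[...,2]<.02)).astype(np.uint8); m=cv2.morphologyEx(m,cv2.MORPH_CLOSE,np.ones((9,9)))
cs,_=cv2.findContours(m,cv2.RETR_EXTERNAL,cv2.CHAIN_APPROX_NONE)
for c in cs:
    if cv2.contourArea(c)>800:
        b=cv2.boxPoints(cv2.minAreaRect(c))
        for h in (.005,.013):
            q=onplane(c.reshape(-1,2),h,ci,M)*1000; r=cv2.minAreaRect(np.float32(q[:,:2])); print("slot",h,np.round(r[0],1),np.round(r[1],1),round(r[2],1))
# rim by depth
s=(P[...,2]>.040)&(P[...,2]<.049)&(P[...,0]>.5)&(P[...,0]<.72)&(P[...,1]<0)&(P[...,1]>-.3)
mm=s.astype(np.uint8); k,l,st,c=cv2.connectedComponentsWithStats(mm)
for i in range(1,k):
    if st[i,4]>60: q=P[l==i]*1000; r=cv2.minAreaRect(np.float32(q[:,:2])); print("rim",c[i],st[i,4],np.round(r[0],1),np.round(r[1],1),round(r[2],1),q[:,2].mean())
uv=[(190,46),(215,174),(388,15)]
print("corners z45",onplane(uv,.045,ci,M).round(4)[:,:2])
# handle top
s=(P[...,2]>.08)&(P[...,2]<.092)&(P[...,0]<.53)&(P[...,0]>.4)&(P[...,1]<-.15)&(P[...,1]>-.4)
q=P[s]*1000; r=cv2.minAreaRect(np.float32(q[:,:2])); print("handle",s.sum(),np.round(r[0],1),np.round(r[1],1),r[2],q[:,2].mean())
s=(P[...,2]>.096)&(P[...,2]<.104)&(P[...,0]<.56)&(P[...,0]>.4)&(P[...,1]<-.15)&(P[...,1]>-.4)
q=P[s]*1000; r=cv2.minAreaRect(np.float32(q[:,:2])); print("block",s.sum(),np.round(r[0],1),np.round(r[1],1),r[2])
# notch
for lo,hi in[(.036,.043),(.0425,.047),(.056,.063),(.066,.073)]:
    s=(P[...,2]>lo)&(P[...,2]<hi)&(P[...,1]>-.04)&(P[...,1]<.06)&(P[...,0]>.45); 
    if s.sum()>5:
        q=P[s]*1000; r=cv2.minAreaRect(np.float32(q[:,:2])); print("notch",lo,s.sum(),np.round(r[0],1),np.round(r[1],1),round(r[2],1))
# bars
m=((hsv[...,1]<60)&(P[...,2]>.015)&(P[...,2]<.032)&(P[...,1]>.1)).astype(np.uint8)
k,l,st,c=cv2.connectedComponentsWithStats(m)
for i in range(1,k):
    if st[i,4]>100:
        q=P[l==i]*1000; r=cv2.minAreaRect(np.float32(q[:,:2])); print("bar",c[i].round(),np.round(r[0],1),np.round(r[1],1),round(r[2],1))
save("w1c.png",cv2.resize(im[0:240,120:440],(800,600),interpolation=cv2.INTER_CUBIC))
E
```

```text
slot 0.005 [593.5 -68.3] [113.8  29.5] 8.2
slot 0.013 [593.5 -69.3] [111.8  29. ] 8.2
slot 0.005 [ 600.8 -117.8] [113.9  29.8] 8.3
slot 0.013 [ 600.7 -118. ] [111.9  29.3] 8.3
slot 0.005 [ 607.8 -167.7] [113.6  29.4] 8.0
slot 0.013 [ 607.6 -166.9] [111.6  28.9] 8.0
slot 0.005 [ 615.5 -216.3] [112.5  26.1] 8.9
slot 0.013 [ 615.2 -214.8] [110.5  25.6] 8.9
rim [301.89759036  89.1939759 ] 3320 [ 590.3 -147.2] [189.8 245.8] 8.3 44.2830548977007
corners z45 [[ 0.6654 -0.0214]
 [ 0.5122 -0.0433]
 [ 0.7002 -0.2517]]
handle 753 [ 494.8 -273.7] [79.3 27.3] 15.922537803649902 83.96456892829454
block 891 [ 534.9 -269.8] [46.7 37.2] 9.088495254516602
notch 0.036 918 [594.8  -6.6] [ 66.6 146.5] 90.0
notch 0.0425 1005 [589.5  -6.3] [160.3  66.6] 0.3
notch 0.056 170 [610.7  16.2] [49.8 19.9] 7.4
notch 0.066 473 [610.8  16.2] [50.3 36.4] 7.9
bar [ 42. 113.] [592.7 195.3] [100.4  27. ] 8.5
```

View pics/w1c.png

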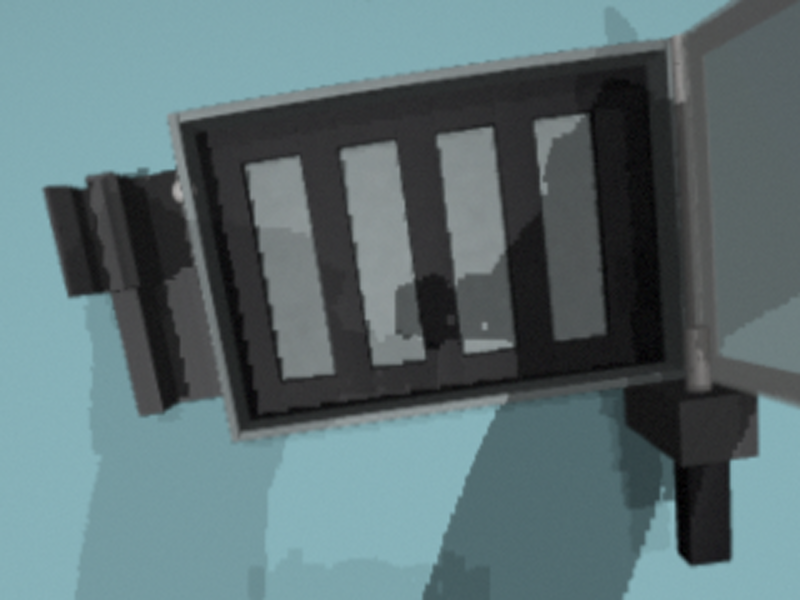

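The slot rectangles come out at 113.8 x 29.5 mm and 50 mm apart, as described. The case yaw is 8.2°, with slot1 at (607.8,-167.5), slot2 at (600.8,-118) and slot3 at (593.5,-68.5). Next I'll move over the bars.

{"op": "servo_tool", "data": {
  "rows": [
    {"offset":[0,-1,0],"yaw":0,"claw":0},
    {"offset":[0,-1,0],"yaw":0,"claw":0},
    {"offset":[0,-1,0],"yaw":0,"claw":0}
  ]
}}

```text
time: 2.33
ee_pos: [0.5161, -0.0261, 0.3439]
tcp_rot: [180.0, -0.0, 0.1]
wrist_force: [0.1, -0.8, 0.5]
opening: 0.0853
grasp_force: 0.0
```

{"op": "servo_tool", "data": {
  "rows": [
    {"offset":[0,-1,0],"yaw":0,"claw":0},
    {"offset":[0,-1,0],"yaw":0,"claw":0},
    {"offset":[0,-1,0],"yaw":0,"claw":0}
  ]
}}

```text
time: 2.7
ee_pos: [0.5189, 0.0349, 0.3434]
tcp_rot: [-178.4, 0.0, 3.2]
wrist_force: [0.2, 0.3, 0.4]
opening: 0.0852
grasp_force: 0.0
```

{"op": "servo_tool", "data": {
  "rows": [
    {"offset":[0,-1,0],"yaw":0,"claw":0},
    {"offset":[0,-1,0],"yaw":0,"claw":0},
    {"offset":[0,-1,0],"yaw":0,"claw":0}
  ]
}}

```text
time: 3.08
ee_pos: [0.5202, 0.0845, 0.346]
tcp_rot: [-176.3, 0.1, 7.4]
wrist_force: [0.0, -0.4, -0.9]
opening: 0.0851
grasp_force: 0.0
```

{"op": "servo_tool", "data": {
  "rows": [
    {"offset":[0,-0.9,0],"yaw":0,"claw":0},
    {"offset":[0,-0.9,0],"yaw":0,"claw":0},
    {"offset":[0,-0.9,0],"yaw":0,"claw":0},
    {"offset":[0,-0.9,0],"yaw":0,"claw":0}
  ]
}}

```text
time: 3.58
ee_pos: [0.5174, 0.1287, 0.3519]
tcp_rot: [-174.3, 0.2, 11.2]
wrist_force: [-1.2, -0.3, -0.1]
opening: 0.0854
grasp_force: 0.0
```

```bash
cat > bars.py <<'E'
from h import *
def bars(h=.024,name=None):
    im,d,ci,M=shot("wrist"); P=cloud(d,ci,M); hsv=cv2.cvtColor(im,cv2.COLOR_RGB2HSV)
    if name: save(name,im)
    m=((hsv[...,1]<45)&(P[...,2]>h-.005)&(P[...,2]<h+.006)&(P[...,1]>-.3)).astype(np.uint8)
    n,l,st,c=cv2.connectedComponentsWithStats(m)
    print("tcp",tcp()[:3,3].round(4))
    for i in range(1,n):
        if st[i,4]>150:
            cc=np.argwhere(l==i)[:,::-1]; q=onplane(cc,h,ci,M)*1000; r=cv2.minAreaRect(np.float32(q[:,:2]))
            a=r[2] if r[1][0]>r[1][1] else r[2]-90
            print("bar px",c[i].round(),"xy",np.round(r[0],1),"size",np.round(r[1],1),"yaw",round(a,1),"z",np.round(np.nanmedian(P[l==i][:,2]),4),"V",np.median(hsv[l==i],0))
if __name__=="__main__":
    import sys; bars(float(sys.argv[1]) if len(sys.argv)>1 else .024, sys.argv[2] if len(sys.argv)>2 else None)
E
python3 bars.py .024 w2.png
```

```text
tcp [0.5173 0.1287 0.3519]
bar px [17. 76.] xy [559.2 568.4] size [208.7  13.8] yaw 5.8 z 0.0245 V [20. 13. 61.]
bar px [530.  16.] xy [ 761.  -101.7] size [64.  17.8] yaw 83.2 z 0.0243 V [26. 20. 65.]
bar px [129.  75.] xy [588.9 387.3] size [27.  99.7] yaw -3.0 z 0.0234 V [ 15.   5. 160.]
bar px [266.  98.] xy [592.8 195.6] size [100.1  24.6] yaw 7.9 z 0.0233 V [ 15.   5. 171.]
bar px [430. 152.] xy [567.5 -30.9] size [119.8   5.1] yaw 8.3 z 0.0244 V [90. 18. 30.]
bar px [138. 181.] xy [443.  363.2] size [25.7 99.8] yaw -3.4 z 0.0233 V [ 16.5   6.  167. ]
bar px [497. 202.] xy [ 528.2 -142.7] size [  3.5 184.6] yaw -81.8 z 0.0241 V [90. 20. 37.]
```

View pics/w2.png

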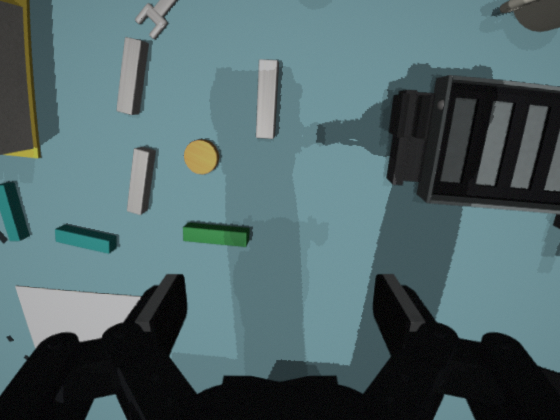

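The view confirms three grey bars at px (129,75), (266,98) and (138,181). Green at (216,234) and turquoise at (85,238) and (12,210) are the look-alikes, and the disc is at (201,157). The tool has tilted, so some joint is saturating; I'll check which one.

```bash
python3 -c "
from h import *
o=get_obs(); print(o['q'].round(2),o['ee_pos'],o['tcp_rot'])"
```

```text
[ 11.18   6.3   22.61 106.51   5.66 179.94] [0.51732874 0.1286546  0.3518948 ] [-174.33728826    0.1929442    11.234043  ]
```

Joint 6 is at its +180° limit. I'll use the opposite half-turn, a tool yaw near 180°, for everything.

{"op": "servo_tool", "data": {
  "rows": [
    {"offset":[0,0,0],"yaw":-0.45,"claw":0},
    {"offset":[0,0,0],"yaw":-0.45,"claw":0},
    {"offset":[0,0,0],"yaw":-0.45,"claw":0},
    {"offset":[0,0,0],"yaw":-0.45,"claw":0},
    {"offset":[0,0,0],"yaw":-0.45,"claw":0},
    {"offset":[0,0,0],"yaw":-0.45,"claw":0},
    {"offset":[0,0,0],"yaw":-0.45,"claw":0},
    {"offset":[0,0,0],"yaw":-0.45,"claw":0},
    {"offset":[0,0,0],"yaw":-0.45,"claw":0},
    {"offset":[0,0,0],"yaw":-0.45,"claw":0}
  ]
}}

```text
time: 4.88
ee_pos: [0.5173, 0.1291, 0.352]
tcp_rot: [-178.9, -5.6, 92.1]
wrist_force: [-0.4, 0.1, 0.3]
opening: 0.0858
grasp_force: 0.0
```

{"op": "servo_tool", "data": {
  "rows": [
    {"offset":[0,0,0],"yaw":-0.5,"claw":0},
    {"offset":[0,0,0],"yaw":-0.5,"claw":0},
    {"offset":[0,0,0],"yaw":-0.5,"claw":0},
    {"offset":[0,0,0],"yaw":-0.5,"claw":0},
    {"offset":[0,0,0],"yaw":-0.5,"claw":0},
    {"offset":[0,0,0],"yaw":-0.5,"claw":0},
    {"offset":[0,0,0],"yaw":-0.5,"claw":0},
    {"offset":[0,0,0],"yaw":-0.5,"claw":0},
    {"offset":[0,0,0],"yaw":-0.5,"claw":0},
    {"offset":[0,0,0],"yaw":-0.5,"claw":0}
  ]
}}

```text
time: 6.12
ee_pos: [0.5173, 0.1292, 0.352]
tcp_rot: [174.4, -1.1, -177.8]
wrist_force: [0.4, 0.2, 0.5]
opening: 0.0853
grasp_force: 0.0
```

The commanded pose kept the 5.6° lean. I'll undo it by mirroring what caused it: run joint 6 to its -180° stop and move towards -y.

{"op": "servo_tool", "data": {
  "rows": [
    {"offset":[0,0,0],"yaw":-0.5,"claw":0},
    {"offset":[0,0,0],"yaw":-0.5,"claw":0},
    {"offset":[0,0,0],"yaw":-0.5,"claw":0},
    {"offset":[0,0,0],"yaw":-0.5,"claw":0},
    {"offset":[0,0,0],"yaw":-0.5,"claw":0},
    {"offset":[0,0,0],"yaw":-0.5,"claw":0},
    {"offset":[0,0,0],"yaw":-0.5,"claw":0},
    {"offset":[0,0,0],"yaw":-0.5,"claw":0},
    {"offset":[0,0,0],"yaw":-0.5,"claw":0},
    {"offset":[0,0,0],"yaw":-0.5,"claw":0}
  ]
}}

```text
time: 7.38
ee_pos: [0.5173, 0.1293, 0.352]
tcp_rot: [178.9, 5.6, -87.9]
wrist_force: [-0.1, 0.0, -0.4]
opening: 0.0854
grasp_force: 0.0
```

{"op": "servo_tool", "data": {
  "rows": [
    {"offset":[0,0,0],"yaw":-0.5,"claw":0},
    {"offset":[0,0,0],"yaw":-0.5,"claw":0},
    {"offset":[0,0,0],"yaw":-0.5,"claw":0},
    {"offset":[0,0,0],"yaw":-0.5,"claw":0},
    {"offset":[0,0,0],"yaw":-0.5,"claw":0},
    {"offset":[0,0,0],"yaw":-0.5,"claw":0},
    {"offset":[0,0,0],"yaw":-0.5,"claw":0},
    {"offset":[0,0,0],"yaw":-0.5,"claw":0},
    {"offset":[0,0,0],"yaw":-0.5,"claw":0},
    {"offset":[0,0,0],"yaw":-0.5,"claw":0}
  ]
}}

```text
time: 8.62
ee_pos: [0.5173, 0.1293, 0.352]
tcp_rot: [-174.4, 1.1, 2.1]
wrist_force: [-0.4, 0.2, 0.5]
opening: 0.0853
grasp_force: 0.0
```

{"op": "servo_tool", "data": {
  "rows": [
    {"offset":[0,1,0],"yaw":0,"claw":0},
    {"offset":[0,1,0],"yaw":0,"claw":0},
    {"offset":[0,1,0],"yaw":0,"claw":0}
  ]
}}

```text
time: 9.0
ee_pos: [0.5209, 0.0373, 0.342]
tcp_rot: [-174.8, 1.1, 1.2]
wrist_force: [-0.8, -0.4, 0.2]
opening: 0.0854
grasp_force: 0.0
```

{"op": "servo_tool", "data": {
  "rows": [
    {"offset":[0,1,0],"yaw":0,"claw":0},
    {"offset":[0,1,0],"yaw":0,"claw":0},
    {"offset":[0,1,0],"yaw":0,"claw":0}
  ]
}}

```text
time: 9.38
ee_pos: [0.5259, -0.0102, 0.333]
tcp_rot: [-177.0, 1.2, -2.8]
wrist_force: [0.1, -0.0, -0.2]
opening: 0.0856
grasp_force: 0.0
```

```bash
python3 -c "
from h import *
o=get_obs(); print(o['q'].round(2),o['ee_pos'],o['tcp_rot'])"
```

```text
[  -2.62    5.44   19.56  105.3     3.01 -179.87] [ 0.52585525 -0.01022883  0.33297276] [-176.99470423    1.18253987   -2.75094225]
```

{"op": "servo_tool", "data": {
  "rows": [
    {"offset":[0,1,0],"yaw":0,"claw":0},
    {"offset":[0,1,0],"yaw":0,"claw":0},
    {"offset":[0,1,0],"yaw":0,"claw":0},
    {"offset":[0,1,0],"yaw":0,"claw":0}
  ]
}}

```text
time: 9.88
ee_pos: [0.5271, -0.0597, 0.3281]
tcp_rot: [-179.2, 1.2, -6.9]
wrist_force: [0.1, -0.0, -0.1]
opening: 0.0852
grasp_force: 0.0
```

{"op": "servo_tool", "data": {
  "rows": [
    {"offset":[0,0.4,0],"yaw":0,"claw":0},
    {"offset":[0,0.4,0],"yaw":0,"claw":0},
    {"offset":[0,0.4,0],"yaw":0,"claw":0}
  ]
}}

```text
time: 10.25
ee_pos: [0.5252, -0.08, 0.3275]
tcp_rot: [179.9, 1.2, -8.7]
wrist_force: [-0.4, 0.5, -0.2]
opening: 0.0856
grasp_force: 0.0
```

```bash
python3 -c "
from h import *
o=get_obs(); print(o['q'].round(2),o['ee_pos'],o['tcp_rot'])"
```

```text
[-8.6100e+00  6.0400e+00  1.9620e+01  1.0482e+02 -1.0000e-01 -1.7994e+02] [ 0.52515621 -0.07995594  0.32748728] [179.90353608   1.24161854  -8.66800861]
```

{"op": "servo_tool", "data": {
  "rows": [
    {"offset":[-0.15,-0.98,0],"yaw":0.45,"claw":0},
    {"offset":[-0.15,-0.98,0],"yaw":0.45,"claw":0},
    {"offset":[-0.15,-0.98,0],"yaw":0.45,"claw":0},
    {"offset":[-0.15,-0.98,0],"yaw":0.45,"claw":0},
    {"offset":[-0.15,-0.98,0],"yaw":0.45,"claw":0},
    {"offset":[-0.15,-0.98,0],"yaw":0.45,"claw":0},
    {"offset":[-0.15,-0.98,0],"yaw":0.45,"claw":0},
    {"offset":[-0.15,-0.98,0],"yaw":0.45,"claw":0},
    {"offset":[-0.15,-0.98,0],"yaw":0.45,"claw":0}
  ]
}}

```text
time: 11.38
ee_pos: [0.5251, 0.0194, 0.3276]
tcp_rot: [178.8, 0.1, -89.6]
wrist_force: [-0.4, 0.3, -0.3]
opening: 0.0853
grasp_force: 0.0
```

{"op": "servo_tool", "data": {
  "rows": [
    {"offset":[-0.95,-0.3,0],"yaw":0.457,"claw":0},
    {"offset":[-0.95,-0.3,0],"yaw":0.457,"claw":0},
    {"offset":[-0.95,-0.3,0],"yaw":0.457,"claw":0},
    {"offset":[-0.95,-0.3,0],"yaw":0.457,"claw":0},
    {"offset":[-0.95,-0.3,0],"yaw":0.457,"claw":0},
    {"offset":[-0.95,-0.3,0],"yaw":0.457,"claw":0},
    {"offset":[-0.95,-0.3,0],"yaw":0.457,"claw":0},
    {"offset":[-0.95,-0.3,0],"yaw":0.457,"claw":0},
    {"offset":[-0.95,-0.3,0],"yaw":0.457,"claw":0},
    {"offset":[-0.95,-0.3,0],"yaw":0.457,"claw":0}
  ]
}}

```text
time: 12.62
ee_pos: [0.5545, 0.1144, 0.3271]
tcp_rot: [179.7, -1.2, -171.7]
wrist_force: [-0.2, -0.1, 0.6]
opening: 0.0852
grasp_force: 0.0
```

{"op": "servo_tool", "data": {
  "rows": [
    {"offset":[-0.49,0.75,1],"yaw":0,"claw":0},
    {"offset":[-0.49,0.75,1],"yaw":0,"claw":0},
    {"offset":[-0.49,0.75,1],"yaw":0,"claw":0},
    {"offset":[-0.49,0.75,1],"yaw":0,"claw":0}
  ]
}}

```text
time: 13.12
ee_pos: [0.5901, 0.1957, 0.2263]
tcp_rot: [179.8, -1.3, -171.8]
wrist_force: [0.4, -0.3, 0.6]
opening: 0.0855
grasp_force: 0.0
```

```bash
cat > st.py <<'E'
from h import *
import sys
# st.py x y z yaw : offset needed in tool axes (fractions of 0.1 m) and yaw fraction
o=get_obs(); T=tcp(); print("q",o["q"].round(1),"p",o["ee_pos"].round(4),"r",np.round(o["tcp_rot"],2),"op",round(o["opening"],4))
if len(sys.argv)>4:
    a=[float(v) for v in sys.argv[1:5]]; yw=np.degrees(np.arctan2(T[1,0],T[0,0]))
    print("offset",(T[:3,:3].T@(np.array(a[:3])-T[:3,3])*10).round(3),"yaw",round(-(((a[3]-yw)+180)%360-180)/180,4))
E
python3 bars.py .024; python3 st.py .593 .1957 .031 -171.9
```

```text
tcp [0.5904 0.1953 0.2276]
bar px [475.  68.] xy [442.4 363.1] size [ 26.7 100.1] yaw -3.6 z 0.0234 V [ 15.   5. 163.]
bar px [ 55. 126.] xy [554.1 -33.5] size [89.4  9.5] yaw 8.0 z 0.0248 V [90. 19. 39.]
bar px [106. 154.] xy [578.4  20.4] size [114.   11.5] yaw 13.0 z 0.0249 V [90.  18.  17.5]
bar px [278. 193.] xy [591.5 195.9] size [98.  23.7] yaw 8.3 z 0.0232 V [ 15.   5. 171.]
bar px [457. 215.] xy [588.3 387. ] size [27.3 99.1] yaw -3.1 z 0.0234 V [ 15.   5. 160.]
bar px [ 28. 231.] xy [670.  -71.9] size [ 4.1 70.7] yaw -82.5 z 0.0251 V [90. 19. 43.]
bar px [ 18. 299.] xy [764.2 -90. ] size [57.2 26.7] yaw 83.0 z 0.0241 V [25. 21. 74.]
bar px [229. 317.] xy [747.5 160.9] size [58.7 27.9] yaw 83.5 z 0.0246 V [23. 13. 83.]
bar px [355. 372.] xy [801.  324.6] size [25.9 48.2] yaw -74.9 z 0.0244 V [23. 36. 64.]
q [18.1 15.8 19.6 94.9  0.5 10. ] p [0.5904 0.1953 0.2276] r [ 179.74   -1.16 -171.84] op 0.085
offset [-0.067 -0.009  1.965] yaw 0.0004
```

{"op": "servo_tool", "data": {
  "rows": [
    {"offset":[-0.05,-0.01,1],"yaw":0,"claw":0},
    {"offset":[-0.05,-0.01,1],"yaw":0,"claw":0},
    {"offset":[-0.05,-0.01,1],"yaw":0,"claw":0}
  ]
}}

```text
time: 13.55
ee_pos: [0.5924, 0.1942, 0.1254]
tcp_rot: [179.8, -1.4, -171.9]
wrist_force: [-0.6, -0.4, -0.3]
opening: 0.0853
grasp_force: 0.0
```

{"op": "servo_tool", "data": {
  "rows": [
    {"offset":[0,0,0.5],"yaw":0,"claw":0},
    {"offset":[0,0,0.8],"yaw":0,"claw":0},
    {"offset":[0,0,0.95],"yaw":0,"claw":0},
    {"offset":[0,0,0.96],"yaw":0,"claw":0},
    {"offset":[0,0,0.96],"yaw":0,"claw":0}
  ]
}}

```text
time: 14.18
ee_pos: [0.5923, 0.1958, 0.0326]
tcp_rot: [179.7, -1.1, -171.9]
wrist_force: [0.5, 0.2, -0.8]
opening: 0.086
grasp_force: 0.0
```

{"op": "servo_tool", "data": {
  "rows": [
    {"offset":[0,0,0],"yaw":0,"claw":1},
    {"offset":[0,0,0],"yaw":0,"claw":1},
    {"offset":[0,0,0],"yaw":0,"claw":1},
    {"offset":[0,0,0],"yaw":0,"claw":1},
    {"offset":[0,0,0],"yaw":0,"claw":1},
    {"offset":[0,0,0],"yaw":0,"claw":1},
    {"offset":[0,0,0],"yaw":0,"claw":1},
    {"offset":[0,0,0],"yaw":0,"claw":1}
  ],
  "squeeze": 80
}}

```text
time: 15.18
ee_pos: [0.5913, 0.1956, 0.0308]
tcp_rot: [179.7, -1.2, -171.9]
wrist_force: [-0.8, -0.8, 5.9]
opening: 0.0218
grasp_force: 80.6
```

{"op": "servo_tool", "data": {
  "rows": [
    {"offset":[0,0,-0.3],"yaw":0,"claw":1},
    {"offset":[0,0,-0.7],"yaw":0,"claw":1},
    {"offset":[0,0,-1],"yaw":0,"claw":1},
    {"offset":[0,0,-1],"yaw":0,"claw":1}
  ]
}}

```text
time: 15.68
ee_pos: [0.5942, 0.1958, 0.1318]
tcp_rot: [179.7, -1.0, -171.9]
wrist_force: [0.4, 0.1, -3.4]
opening: 0.022
grasp_force: 79.7
```

{"op": "servo_tool", "data": {
  "rows": [
    {"offset":[0.05,-0.5,-0.2],"yaw":0,"claw":1},
    {"offset":[0.09,-0.9,-0.2],"yaw":0,"claw":1},
    {"offset":[0.09,-0.9,-0.2],"yaw":0,"claw":1}
  ]
}}

```text
time: 16.05
ee_pos: [0.5969, 0.1025, 0.1477]
tcp_rot: [179.8, -1.4, -172.1]
wrist_force: [-0.4, -0.1, -3.5]
opening: 0.0221
grasp_force: 79.9
```

{"op": "servo_tool", "data": {
  "rows": [
    {"offset":[0.05,-0.5,0],"yaw":0,"claw":1},
    {"offset":[0.09,-0.9,0],"yaw":0,"claw":1},
    {"offset":[0.09,-0.9,0],"yaw":0,"claw":1}
  ]
}}

```text
time: 16.42
ee_pos: [0.6006, 0.0129, 0.1476]
tcp_rot: [179.7, -1.4, -172.1]
wrist_force: [-0.0, 0.8, -3.0]
opening: 0.0219
grasp_force: 80.1
```

{"op": "servo_tool", "data": {
  "rows": [
    {"offset":[0.05,-0.5,0],"yaw":0,"claw":1},
    {"offset":[0.09,-0.9,0],"yaw":0,"claw":1},
    {"offset":[0.09,-0.9,0],"yaw":0,"claw":1}
  ]
}}

```text
time: 16.8
ee_pos: [0.6046, -0.0769, 0.1478]
tcp_rot: [179.7, -1.3, -172.0]
wrist_force: [0.4, -0.1, -3.0]
opening: 0.022
grasp_force: 80.3
```

{"op": "servo_tool", "data": {
  "rows": [
    {"offset":[0.05,-0.5,0],"yaw":0,"claw":1},
    {"offset":[0.09,-0.9,0],"yaw":0,"claw":1},
    {"offset":[0.09,-0.9,0],"yaw":0,"claw":1},
    {"offset":[0.09,-0.9,0],"yaw":0,"claw":1}
  ]
}}

```text
time: 17.3
ee_pos: [0.6087, -0.1646, 0.1484]
tcp_rot: [179.7, -1.3, -171.9]
wrist_force: [0.1, -0.5, -2.3]
opening: 0.022
grasp_force: 80.5
```

```bash
cat > slots.py <<'E'
from h import *
im,d,ci,M=shot("wrist"); P=cloud(d,ci,M); hsv=cv2.cvtColor(im,cv2.COLOR_RGB2HSV)
save("slots_%d.png"%int(get_obs()["time"]*10),im)
R=Ro.from_euler("z",-8.15,degrees=True).as_matrix(); Q=(P-np.array([.6049,-.1467,0]))@R.T
m=((hsv[...,2]>70)&(hsv[...,1]<70)&(P[...,2]<.017)&(np.abs(Q[...,0])<.07)&(np.abs(Q[...,1])<.11)).astype(np.uint8)
m=cv2.morphologyEx(m,cv2.MORPH_OPEN,np.ones((3,3)))
k,l,st,c=cv2.connectedComponentsWithStats(m)
for i in range(1,k):
    if st[i,4]>150:
        q=onplane(np.argwhere(l==i)[:,::-1],.005,ci,M)*1000; r=cv2.minAreaRect(np.float32(q[:,:2])); print("slot floor px",c[i].round(),np.round(r[0],1),np.round(r[1],1),round(r[2],1))
E
python3 slots.py; python3 st.py .6078 -.1675 .036 -171.9
```

```text
slot floor px [347. 185.] [ 594.1 -118.8] [126.3 129.9] 8.5
slot floor px [215. 204.] [ 615.  -217.4] [112.2  29.4] 8.1
q [-15.   16.6  11.8  86.6  -0.2 -23.2] p [ 0.6087 -0.1644  0.1487] r [ 179.69   -1.28 -171.83] op 0.0223
offset [-0.012 -0.036  1.127] yaw 0.0004
```

{"op": "servo_tool", "data": {
  "rows": [
    {"offset":[-0.01,-0.035,0.4],"yaw":0,"claw":1},
    {"offset":[-0.01,-0.035,0.75],"yaw":0,"claw":1},
    {"offset":[-0.01,-0.035,0.9],"yaw":0,"claw":1},
    {"offset":[-0.01,-0.035,0.9],"yaw":0,"claw":1}
  ]
}}

```text
time: 17.85
ee_pos: [0.6079, -0.1682, 0.0589]
tcp_rot: [179.7, -1.3, -171.9]
wrist_force: [0.2, 0.6, -2.9]
opening: 0.0221
grasp_force: 80.4
```

{"op": "servo_tool", "data": {
  "rows": [
    {"offset":[0,0,0.1],"yaw":0,"claw":1},
    {"offset":[0,0,0.21],"yaw":0,"claw":1},
    {"offset":[0,0,0.21],"yaw":0,"claw":1}
  ]
}}

```text
time: 18.23
ee_pos: [0.6072, -0.1691, 0.0375]
tcp_rot: [179.7, -1.3, -171.9]
wrist_force: [0.1, -0.0, -3.2]
opening: 0.0221
grasp_force: 80.4
```

{"op": "servo_tool", "data": {
  "rows": [
    {"offset":[0,0.01,0.015],"yaw":0,"claw":1},
    {"offset":[0,0.01,0.015],"yaw":0,"claw":0.58},
    {"offset":[0,0.01,0.015],"yaw":0,"claw":0.58},
    {"offset":[0,0.01,0.015],"yaw":0,"claw":0.58},
    {"offset":[0,0.01,-0.3],"yaw":0,"claw":0.58},
    {"offset":[0,0.01,-0.8],"yaw":0,"claw":0.58},
    {"offset":[0,0.01,-0.8],"yaw":0,"claw":0.58}
  ]
}}

```text
time: 19.1
ee_pos: [0.6114, -0.1689, 0.1234]
tcp_rot: [179.9, -0.8, -171.9]
wrist_force: [1.0, -0.1, -0.2]
opening: 0.0357
grasp_force: 0.0
```

{"op": "servo_tool", "data": {
  "rows": [
    {"offset":[-0.1,1,-0.5],"yaw":0,"claw":0},
    {"offset":[-0.1,1,-0.5],"yaw":0,"claw":0},
    {"offset":[-0.1,1,-0.5],"yaw":0,"claw":0},
    {"offset":[-0.1,1,-0.5],"yaw":0,"claw":0}
  ]
}}

```text
time: 19.6
ee_pos: [0.6062, -0.0681, 0.1679]
tcp_rot: [179.8, -1.3, -171.9]
wrist_force: [0.3, 0.2, -0.6]
opening: 0.0853
grasp_force: 0.0
```

```bash
cat > case.py <<'E'
from h import *
im,d,ci,M=shot("wrist"); P=cloud(d,ci,M); hsv=cv2.cvtColor(im,cv2.COLOR_RGB2HSV)
R=Ro.from_euler("z",8.15,degrees=True).as_matrix(); Q=(P-np.array([.6049,-.1467,0]))@R
m=((hsv[...,2]>90)&(P[...,2]>.020)&(P[...,2]<.04)&(np.abs(Q[...,0])<.075)&(np.abs(Q[...,1])<.112)).astype(np.uint8)
m=cv2.morphologyEx(m,cv2.MORPH_OPEN,np.ones((3,3)))
k,l,st,c=cv2.connectedComponentsWithStats(m)
for i in range(1,k):
    if st[i,4]>150:
        q=onplane(np.argwhere(l==i)[:,::-1],.029,ci,M); q=(q-np.array([.6049,-.1467,0]))@R*1000; r=cv2.minAreaRect(np.float32(q[:,:2])); print("in case frame: px",c[i].round(),np.round(r[0],1),np.round(r[1],1),round(r[2],1),"z",np.median(P[l==i][:,2]).round(4))
E
python3 case.py; python3 st.py .59 .387 .2 177
```

```text
in case frame: px [159. 194.] [  0.7 -20.4] [23.9 98.8] 89.5 z 0.0282
q [ -6.4  13.7  10.4  88.1  -0.1 -14.5] p [ 0.606  -0.0686  0.1676] r [ 179.74   -1.3  -171.94] op 0.0855
offset [-0.473  4.535 -0.315] yaw 0.0614
```

{"op": "servo_tool", "data": {
  "rows": [
    {"offset":[-0.1,0.9,-0.1],"yaw":0.061,"claw":0},
    {"offset":[-0.1,0.9,-0.1],"yaw":0.061,"claw":0},
    {"offset":[-0.1,0.9,-0.1],"yaw":0.061,"claw":0},
    {"offset":[-0.1,0.9,-0.1],"yaw":0.061,"claw":0}
  ]
}}

```text
time: 20.15
ee_pos: [0.6037, 0.0213, 0.178]
tcp_rot: [-180.0, -1.3, 177.1]
wrist_force: [-0.5, 0.5, 1.2]
opening: 0.0855
grasp_force: 0.0
```

{"op": "servo_tool", "data": {
  "rows": [
    {"offset":[0.08,0.9,-0.1],"yaw":0,"claw":0},
    {"offset":[0.08,0.9,-0.1],"yaw":0,"claw":0},
    {"offset":[0.08,0.9,-0.1],"yaw":0,"claw":0}
  ]
}}

```text
time: 20.52
ee_pos: [0.6007, 0.113, 0.1887]
tcp_rot: [180.0, -1.3, 177.2]
wrist_force: [0.7, 0.4, -0.0]
opening: 0.0855
grasp_force: 0.0
```

{"op": "servo_tool", "data": {
  "rows": [
    {"offset":[0.08,0.9,-0.1],"yaw":0,"claw":0},
    {"offset":[0.08,0.9,-0.1],"yaw":0,"claw":0},
    {"offset":[0.08,0.9,-0.1],"yaw":0,"claw":0}
  ]
}}

```text
time: 20.9
ee_pos: [0.5976, 0.2029, 0.1987]
tcp_rot: [-180.0, -1.3, 177.1]
wrist_force: [-0.8, 0.0, -0.1]
opening: 0.0852
grasp_force: 0.0
```

{"op": "servo_tool", "data": {
  "rows": [
    {"offset":[0.08,0.9,0],"yaw":0,"claw":0},
    {"offset":[0.08,0.9,0],"yaw":0,"claw":0},
    {"offset":[0.08,0.9,0],"yaw":0,"claw":0},
    {"offset":[0.08,0.9,0],"yaw":0,"claw":0}
  ]
}}

```text
time: 21.4
ee_pos: [0.5945, 0.2913, 0.1991]
tcp_rot: [-180.0, -1.3, 177.0]
wrist_force: [0.1, 0.4, 0.3]
opening: 0.0852
grasp_force: 0.0
```

```bash
python3 bars.py .024; python3 st.py .586 .387 .031 177
```

```text
tcp [0.5945 0.2913 0.1993]
bar px [357.  40.] xy [460.2 363.2] size [25.  64.8] yaw -3.6 z 0.0233 V [ 30.   3. 169.]
bar px [383. 185.] xy [587.8 388.1] size [25.6 99. ] yaw -2.9 z 0.0233 V [ 15.   5. 143.]
bar px [ 16. 219.] xy [597.5  23.9] size [83.6 18.2] yaw 9.3 z 0.0242 V [90. 15. 20.]
bar px [557. 227.] xy [631.7 571.4] size [67.4  8.3] yaw 12.1 z 0.0219 V [20. 13. 59.]
bar px [188. 344.] xy [755.2 183.7] size [40.7 13.5] yaw 27.4 z 0.0245 V [20. 14. 76.]
bar px [338. 376.] xy [804.8 347.6] size [82.3 12. ] yaw 77.2 z 0.0236 V [23. 36. 58.]
q [25.9 21.3 23.4 93.2  0.6 28.9] p [0.5945 0.2913 0.1993] r [-179.99   -1.26  176.99] op 0.0853
offset [0.098 0.952 1.685] yaw -0.0001
```

{"op": "servo_tool", "data": {
  "rows": [
    {"offset":[0.13,0.957,0],"yaw":0,"claw":0},
    {"offset":[0.13,0.957,0.2],"yaw":0,"claw":0},
    {"offset":[0.13,0.957,0.7],"yaw":0,"claw":0},
    {"offset":[0.13,0.957,1],"yaw":0,"claw":0},
    {"offset":[0.13,0.957,1],"yaw":0,"claw":0}
  ]
}}

```text
time: 22.08
ee_pos: [0.5829, 0.3876, 0.0972]
tcp_rot: [-179.8, -1.5, 177.0]
wrist_force: [-0.9, -1.0, -0.1]
opening: 0.0856
grasp_force: 0.0
```

{"op": "servo_tool", "data": {
  "rows": [
    {"offset":[0,0,0.4],"yaw":0,"claw":0},
    {"offset":[0,0,0.68],"yaw":0,"claw":0},
    {"offset":[0,0,0.68],"yaw":0,"claw":0},
    {"offset":[0,0,0.68],"yaw":0,"claw":0}
  ]
}}

```text
time: 22.58
ee_pos: [0.5833, 0.3899, 0.0346]
tcp_rot: [179.9, -1.1, 177.1]
wrist_force: [-0.6, 0.1, -0.3]
opening: 0.0855
grasp_force: 0.0
```

{"op": "servo_tool", "data": {
  "rows": [
    {"offset":[0,0,0],"yaw":0,"claw":1},
    {"offset":[0,0,0],"yaw":0,"claw":1},
    {"offset":[0,0,0],"yaw":0,"claw":1},
    {"offset":[0,0,0],"yaw":0,"claw":1},
    {"offset":[0,0,0],"yaw":0,"claw":1},
    {"offset":[0,0,0],"yaw":0,"claw":1},
    {"offset":[0,0,0],"yaw":0,"claw":1},
    {"offset":[0,0,0],"yaw":0,"claw":1}
  ]
}}

```text
time: 23.58
ee_pos: [0.5822, 0.3898, 0.0324]
tcp_rot: [180.0, -1.2, 177.1]
wrist_force: [-0.8, -1.6, 5.4]
opening: 0.0217
grasp_force: 81.1
```

{"op": "servo_tool", "data": {
  "rows": [
    {"offset":[0,0,-0.3],"yaw":0,"claw":1},
    {"offset":[0,0,-0.7],"yaw":0,"claw":1},
    {"offset":[0,0,-1],"yaw":0,"claw":1},
    {"offset":[0,0,-1],"yaw":0,"claw":1}
  ]
}}

```text
time: 24.08
ee_pos: [0.585, 0.3902, 0.1334]
tcp_rot: [179.9, -1.1, 177.1]
wrist_force: [0.3, 0.9, -6.0]
opening: 0.0218
grasp_force: 79.9
```

```bash
python3 st.py .596 -.1185 .15 -171.9
```

```text
q [33.4 26.7 23.4 87.4  0.8 36.3] p [0.585  0.3902 0.1334] r [179.88  -1.11 177.11] op 0.0218
offset [-0.363 -5.075 -0.185] yaw -0.0611
```

{"op": "servo_tool", "data": {
  "rows": [
    {"offset":[-0.05,-0.5,-0.2],"yaw":-0.061,"claw":1},
    {"offset":[-0.05,-1,-0.2],"yaw":-0.061,"claw":1},
    {"offset":[-0.05,-1,-0.2],"yaw":-0.061,"claw":1},
    {"offset":[-0.05,-1,-0.2],"yaw":-0.061,"claw":1}
  ]
}}

```text
time: 24.58
ee_pos: [0.5842, 0.2893, 0.1496]
tcp_rot: [179.8, -1.4, -171.9]
wrist_force: [-0.4, 0.7, -5.7]
opening: 0.0218
grasp_force: 80.4
```

{"op": "servo_tool", "data": {
  "rows": [
    {"offset":[0.06,-0.5,0],"yaw":0,"claw":1},
    {"offset":[0.12,-1,0],"yaw":0,"claw":1},
    {"offset":[0.12,-1,0],"yaw":0,"claw":1}
  ]
}}

```text
time: 24.95
ee_pos: [0.5868, 0.187, 0.1503]
tcp_rot: [179.8, -1.3, -172.0]
wrist_force: [0.4, 0.7, -4.9]
opening: 0.0216
grasp_force: 81.0
```

{"op": "servo_tool", "data": {
  "rows": [
    {"offset":[0.06,-0.5,0],"yaw":0,"claw":1},
    {"offset":[0.12,-1,0],"yaw":0,"claw":1},
    {"offset":[0.12,-1,0],"yaw":0,"claw":1}
  ]
}}

```text
time: 25.32
ee_pos: [0.5891, 0.0867, 0.1503]
tcp_rot: [179.8, -1.3, -172.0]
wrist_force: [0.8, 1.5, -4.8]
opening: 0.0219
grasp_force: 81.3
```

{"op": "servo_tool", "data": {
  "rows": [
    {"offset":[0.06,-0.5,0],"yaw":0,"claw":1},
    {"offset":[0.12,-1,0],"yaw":0,"claw":1},
    {"offset":[0.12,-1,0],"yaw":0,"claw":1}
  ]
}}

```text
time: 25.7
ee_pos: [0.5915, -0.0137, 0.1502]
tcp_rot: [179.7, -1.3, -172.0]
wrist_force: [1.1, 1.4, -4.9]
opening: 0.022
grasp_force: 81.6
```

{"op": "servo_tool", "data": {
  "rows": [
    {"offset":[0.06,-0.5,0],"yaw":0,"claw":1},
    {"offset":[0.12,-1,0],"yaw":0,"claw":1},
    {"offset":[0.12,-1,0],"yaw":0,"claw":1},
    {"offset":[0.12,-1,0],"yaw":0,"claw":1}
  ]
}}

```text
time: 26.2
ee_pos: [0.5937, -0.1116, 0.1502]
tcp_rot: [179.7, -1.3, -171.8]
wrist_force: [-0.8, 1.0, -4.7]
opening: 0.0218
grasp_force: 81.8
```

```bash
python3 st.py .5957 -.1185 .0375 -171.9; python3 - <<'E'
from h import *
im,d,ci,M=shot("wrist"); save("hold2.png",im[:, :]); 
E
```

```text
q [-10.6  12.9   7.5  86.   -0.1 -18.7] p [ 0.5937 -0.1116  0.1502] r [ 179.69   -1.26 -171.85] op 0.0218
offset [-0.035 -0.077  1.126] yaw 0.0003
```

View pics/hold2.png

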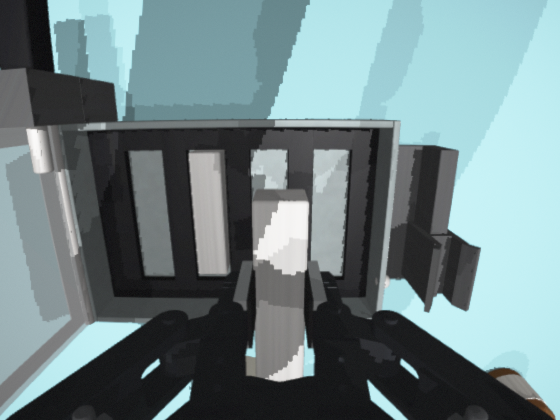

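The bar at (280,240) is held straight above slot 2. Bar 1 sits in slot 1 at (208,212), and the notch is at (430,225).

{"op": "servo_tool", "data": {
  "rows": [
    {"offset":[-0.035,-0.075,0.2],"yaw":0,"claw":1},
    {"offset":[-0.035,-0.075,0.6],"yaw":0,"claw":1},
    {"offset":[-0.035,-0.075,0.9],"yaw":0,"claw":1},
    {"offset":[-0.035,-0.075,0.9],"yaw":0,"claw":1}
  ]
}}

```text
time: 26.75
ee_pos: [0.594, -0.1191, 0.0569]
tcp_rot: [179.6, -1.6, -171.9]
wrist_force: [-0.3, 0.5, -5.4]
opening: 0.0216
grasp_force: 81.7
```

{"op": "servo_tool", "data": {
  "rows": [
    {"offset":[0,0,0.1],"yaw":0,"claw":1},
    {"offset":[0,0,0.22],"yaw":0,"claw":1},
    {"offset":[0,0,0.22],"yaw":0,"claw":1},
    {"offset":[0,0,0.22],"yaw":0,"claw":0.58},
    {"offset":[0,0,0.22],"yaw":0,"claw":0.58},
    {"offset":[0,0,0.22],"yaw":0,"claw":0.58},
    {"offset":[0,0,0.22],"yaw":0,"claw":0.58}
  ]
}}

```text
time: 27.62
ee_pos: [0.5956, -0.1201, 0.0392]
tcp_rot: [179.8, -1.2, -171.9]
wrist_force: [-1.3, 0.1, 0.1]
opening: 0.036
grasp_force: 0.0
```

{"op": "servo_tool", "data": {
  "rows": [
    {"offset":[0,0,-0.3],"yaw":0,"claw":0.58},
    {"offset":[0,0,-0.8],"yaw":0,"claw":0.58},
    {"offset":[0,0,-1],"yaw":0,"claw":0.58}
  ]
}}

```text
time: 28.0
ee_pos: [0.5986, -0.1204, 0.1421]
tcp_rot: [179.8, -1.0, -171.9]
wrist_force: [0.3, 0.1, 0.2]
opening: 0.0359
grasp_force: 0.0
```

{"op": "servo_tool", "data": {
  "rows": [
    {"offset":[0.1,1,-0.4],"yaw":0.064,"claw":0},
    {"offset":[0.1,1,-0.4],"yaw":0.064,"claw":0},
    {"offset":[0.1,1,-0.4],"yaw":0.064,"claw":0},
    {"offset":[0.1,1,-0.4],"yaw":0.064,"claw":0}
  ]
}}

```text
time: 28.5
ee_pos: [0.5746, -0.0228, 0.1792]
tcp_rot: [-180.0, -1.2, 176.6]
wrist_force: [-0.3, -0.5, 0.2]
opening: 0.0853
grasp_force: 0.0
```

```bash
python3 case.py; python3 st.py .443 .363 .2 176.5
```

```text
in case frame: px [174. 236.] [ 0.6 28.9] [23.5 98.8] 89.7 z 0.0282
in case frame: px [123. 240.] [ -7.7 -17.4] [99.5 23.6] 0.7 z 0.0282
q [-2.3  8.8  6.  88.5  0.   1.1] p [ 0.5745 -0.0232  0.1788] r [-179.99   -1.29  176.55] op 0.0854
offset [ 1.549  3.776 -0.178] yaw 0.0003
```

{"op": "servo_tool", "data": {
  "rows": [
    {"offset":[0.35,0.95,0],"yaw":0,"claw":0},
    {"offset":[0.35,0.95,0],"yaw":0,"claw":0},
    {"offset":[0.35,0.95,0],"yaw":0,"claw":0}
  ]
}}

```text
time: 28.92
ee_pos: [0.5448, 0.0753, 0.1796]
tcp_rot: [180.0, -1.3, 176.7]
wrist_force: [0.2, -0.5, 0.2]
opening: 0.0853
grasp_force: 0.0
```

{"op": "servo_tool", "data": {
  "rows": [
    {"offset":[0.35,0.95,0],"yaw":0,"claw":0},
    {"offset":[0.35,0.95,0],"yaw":0,"claw":0},
    {"offset":[0.35,0.95,0],"yaw":0,"claw":0}
  ]
}}

```text
time: 29.3
ee_pos: [0.5159, 0.1719, 0.1803]
tcp_rot: [-180.0, -1.3, 176.6]
wrist_force: [-0.7, -0.2, -0.1]
opening: 0.0858
grasp_force: 0.0
```

{"op": "servo_tool", "data": {
  "rows": [
    {"offset":[0.35,0.95,0],"yaw":0,"claw":0},
    {"offset":[0.35,0.95,0],"yaw":0,"claw":0},
    {"offset":[0.35,0.95,0],"yaw":0,"claw":0},
    {"offset":[0.35,0.95,0],"yaw":0,"claw":0}
  ]
}}

```text
time: 29.8
ee_pos: [0.4875, 0.2668, 0.1813]
tcp_rot: [-180.0, -1.3, 176.5]
wrist_force: [-0.8, -0.4, 0.3]
opening: 0.0855
grasp_force: 0.0
```

```bash
python3 bars.py .024; python3 st.py .443 .363 .031 176.5
```

```text
tcp [0.4876 0.2667 0.1814]
bar px [391. 144.] xy [441.5 363.9] size [25.6 99.1] yaw -3.6 z 0.0233 V [ 20.   4. 165.]
bar px [ 38. 292.] xy [565.9  17.6] size [93.5 22.3] yaw 18.5 z 0.0245 V [90. 14. 20.]
bar px [  7. 311.] xy [582.2 -29.4] size [47.8 14.4] yaw 7.3 z 0.0239 V [90. 21. 36.]
q [28.4  6.   3.2 88.3  0.6 31.9] p [0.4876 0.2667 0.1814] r [-179.97   -1.27  176.46] op 0.0853
offset [0.471 0.935 1.514] yaw -0.0002
```

{"op": "servo_tool", "data": {
  "rows": [
    {"offset":[0.48,0.94,0],"yaw":0,"claw":0},
    {"offset":[0.48,0.94,0.2],"yaw":0,"claw":0},
    {"offset":[0.48,0.94,0.7],"yaw":0,"claw":0},
    {"offset":[0.48,0.94,0.9],"yaw":0,"claw":0},
    {"offset":[0.48,0.94,0.9],"yaw":0,"claw":0}
  ]
}}

```text
time: 30.48
ee_pos: [0.4426, 0.3633, 0.0912]
tcp_rot: [-179.9, -1.4, 176.5]
wrist_force: [-0.1, -0.3, 0.2]
opening: 0.0858
grasp_force: 0.0
```

{"op": "servo_tool", "data": {
  "rows": [
    {"offset":[0,0,0.4],"yaw":0,"claw":0.2},
    {"offset":[0,0,0.61],"yaw":0,"claw":0.2},
    {"offset":[0,0,0.61],"yaw":0,"claw":0.2},
    {"offset":[0,0,0.61],"yaw":0,"claw":0.2}
  ]
}}

```text
time: 30.98
ee_pos: [0.4424, 0.3653, 0.0338]
tcp_rot: [179.9, -1.1, 176.5]
wrist_force: [0.4, -0.1, 1.1]
opening: 0.0679
grasp_force: 0.0
```

{"op": "servo_tool", "data": {
  "rows": [
    {"offset":[0,0,0],"yaw":0,"claw":1},
    {"offset":[0,0,0],"yaw":0,"claw":1},
    {"offset":[0,0,0],"yaw":0,"claw":1},
    {"offset":[0,0,0],"yaw":0,"claw":1},
    {"offset":[0,0,0],"yaw":0,"claw":1},
    {"offset":[0,0,0],"yaw":0,"claw":1},
    {"offset":[0,0,0],"yaw":0,"claw":1}
  ]
}}

```text
time: 31.85
ee_pos: [0.4416, 0.3651, 0.0328]
tcp_rot: [180.0, -1.2, 176.6]
wrist_force: [-0.4, -3.0, 6.8]
opening: 0.0219
grasp_force: 80.1
```

{"op": "servo_tool", "data": {
  "rows": [
    {"offset":[0,0,-0.3],"yaw":0,"claw":1},
    {"offset":[0,0,-0.7],"yaw":0,"claw":1},
    {"offset":[0,0,-1],"yaw":0,"claw":1},
    {"offset":[0,0,-1],"yaw":0,"claw":1}
  ]
}}

```text
time: 32.35
ee_pos: [0.4442, 0.3656, 0.1335]
tcp_rot: [179.9, -1.1, 176.6]
wrist_force: [0.7, -0.2, -5.8]
opening: 0.022
grasp_force: 79.8
```

```bash
python3 st.py .5935 -.0685 .15 -171.9
```

```text
q [39.1  8.4  0.6 82.9  0.8 42.5] p [0.4442 0.3656 0.1335] r [179.87  -1.11 176.57] op 0.022
offset [-1.747 -4.244 -0.209] yaw -0.0641
```

{"op": "servo_tool", "data": {
  "rows": [
    {"offset":[-0.2,-0.5,-0.2],"yaw":-0.064,"claw":1},
    {"offset":[-0.42,-0.95,-0.2],"yaw":-0.064,"claw":1},
    {"offset":[-0.42,-0.95,-0.2],"yaw":-0.064,"claw":1},
    {"offset":[-0.42,-0.95,-0.2],"yaw":-0.064,"claw":1}
  ]
}}

```text
time: 32.85
ee_pos: [0.4796, 0.2673, 0.1491]
tcp_rot: [179.8, -1.4, -172.0]
wrist_force: [-0.2, 0.6, -5.5]
opening: 0.0218
grasp_force: 80.5
```

{"op": "servo_tool", "data": {
  "rows": [
    {"offset":[-0.08,-0.5,0],"yaw":0,"claw":1},
    {"offset":[-0.16,-0.87,0],"yaw":0,"claw":1},
    {"offset":[-0.16,-0.87,0],"yaw":0,"claw":1}
  ]
}}

```text
time: 33.22
ee_pos: [0.5082, 0.1827, 0.149]
tcp_rot: [179.8, -1.3, -172.0]
wrist_force: [-0.9, 0.5, -5.0]
opening: 0.0214
grasp_force: 81.0
```

{"op": "servo_tool", "data": {
  "rows": [
    {"offset":[-0.08,-0.5,0],"yaw":0,"claw":1},
    {"offset":[-0.16,-0.87,0],"yaw":0,"claw":1},
    {"offset":[-0.16,-0.87,0],"yaw":0,"claw":1}
  ]
}}

```text
time: 33.6
ee_pos: [0.5364, 0.0992, 0.1484]
tcp_rot: [179.8, -1.3, -172.0]
wrist_force: [-0.1, 1.2, -5.3]
opening: 0.0214
grasp_force: 81.3
```

{"op": "servo_tool", "data": {
  "rows": [
    {"offset":[-0.08,-0.5,0],"yaw":0,"claw":1},
    {"offset":[-0.16,-0.87,0],"yaw":0,"claw":1},
    {"offset":[-0.16,-0.87,0],"yaw":0,"claw":1}
  ]
}}

```text
time: 33.98
ee_pos: [0.5646, 0.0156, 0.1478]
tcp_rot: [179.7, -1.3, -172.0]
wrist_force: [-0.5, 0.7, -5.9]
opening: 0.0218
grasp_force: 81.5
```

{"op": "servo_tool", "data": {
  "rows": [
    {"offset":[-0.08,-0.5,0],"yaw":0,"claw":1},
    {"offset":[-0.16,-0.87,0],"yaw":0,"claw":1},
    {"offset":[-0.16,-0.87,0],"yaw":0,"claw":1},
    {"offset":[-0.16,-0.87,0],"yaw":0,"claw":1}
  ]
}}

```text
time: 34.48
ee_pos: [0.5922, -0.0662, 0.1474]
tcp_rot: [179.7, -1.3, -171.8]
wrist_force: [-0.4, 0.8, -4.9]
opening: 0.0218
grasp_force: 81.7
```

```bash
python3 st.py .5935 -.0683 .0378 -171.9; python3 slots.py
```

```text
q [ -6.4  11.7   5.9  85.5  -0.  -14.5] p [ 0.5922 -0.0662  0.1474] r [ 179.7    -1.27 -171.84] op 0.0218
offset [-0.035 -0.028  1.096] yaw 0.0003
slot floor px [283. 149.] [542.4 -68.3] [38.  45.6] 8.1
slot floor px [ 98. 207.] [ 615.  -218.6] [113.   27.6] 8.2
slot floor px [213. 150.] [ 553.3 -125.4] [15.9 28.3] 7.7
slot floor px [230. 219.] [ 607.  -105.3] [92.6  5.3] 8.0
```

{"op": "servo_tool", "data": {
  "rows": [
    {"offset":[-0.035,-0.025,0.2],"yaw":0,"claw":1},
    {"offset":[-0.035,-0.025,0.6],"yaw":0,"claw":1},
    {"offset":[-0.035,-0.025,0.88],"yaw":0,"claw":1},
    {"offset":[-0.035,-0.025,0.88],"yaw":0,"claw":1}
  ]
}}

```text
time: 35.02
ee_pos: [0.5922, -0.069, 0.0563]
tcp_rot: [179.7, -1.5, -171.9]
wrist_force: [0.1, 0.9, -5.3]
opening: 0.0219
grasp_force: 81.6
```

{"op": "servo_tool", "data": {
  "rows": [
    {"offset":[0,0.01,0.1],"yaw":0,"claw":1},
    {"offset":[0,0.01,0.21],"yaw":0,"claw":1},
    {"offset":[0,0.01,0.21],"yaw":0,"claw":1},
    {"offset":[0,0.01,0.21],"yaw":0,"claw":0.62},
    {"offset":[0,0.01,0.21],"yaw":0,"claw":0.62},
    {"offset":[0,0.01,0.21],"yaw":0,"claw":0.62},
    {"offset":[0,0.01,0.21],"yaw":0,"claw":0.62}
  ]
}}

```text
time: 35.9
ee_pos: [0.5938, -0.0689, 0.0392]
tcp_rot: [179.8, -1.2, -171.9]
wrist_force: [-1.2, -0.4, 0.7]
opening: 0.0324
grasp_force: 0.0
```

{"op": "servo_tool", "data": {
  "rows": [
    {"offset":[0,0,-0.3],"yaw":0,"claw":0.62},
    {"offset":[0,0,-0.8],"yaw":0,"claw":0.62},
    {"offset":[0,0,-1],"yaw":0,"claw":0.62},
    {"offset":[0,0,-1],"yaw":0,"claw":0.62}
  ]
}}

```text
time: 36.4
ee_pos: [0.5967, -0.0691, 0.1406]
tcp_rot: [179.8, -1.0, -171.9]
wrist_force: [-0.4, 1.1, -1.1]
opening: 0.0324
grasp_force: 0.0
```

{"op": "servo_tool", "data": {
  "rows": [
    {"offset":[1,-0.2,-1],"yaw":0,"claw":0},
    {"offset":[1,-0.2,-1],"yaw":0,"claw":0},
    {"offset":[1,-0.2,-1],"yaw":0,"claw":0},
    {"offset":[1,-0.2,-1],"yaw":0,"claw":0},
    {"offset":[1,-0.2,-1],"yaw":0,"claw":0}
  ]
}}

```text
time: 37.02
ee_pos: [0.5021, -0.1027, 0.2387]
tcp_rot: [179.7, -1.4, -171.9]
wrist_force: [0.8, -0.0, 0.0]
opening: 0.0857
grasp_force: 0.0
```

```bash
python3 case.py; python3 st.py; python3 -c "
from h import *
im,d,ci,M=shot('wrist'); save('w5.png',im); np.savez('/tmp/w5.npz',im=im,d=d,M=M)"
```

```text
in case frame: px [210. 267.] [ -7.7 -17. ] [99.9 24.7] 0.2 z 0.0282
in case frame: px [297. 273.] [-0.7 79.1] [24.1 99.8] 89.9 z 0.0283
in case frame: px [252. 274.] [ 0.5 28.4] [23.7 99.9] 89.2 z 0.0282
q [-11.5   0.9   4.2  94.7  -0.2 -19.6] p [ 0.5021 -0.1026  0.2386] r [ 179.68   -1.39 -171.89] op 0.0855
```

View pics/w5.png

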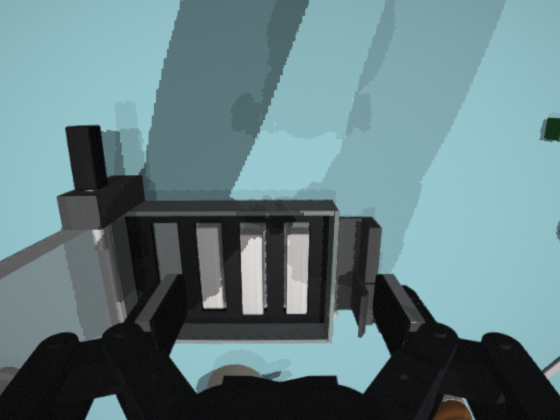

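All three bars lie in slots 1-3, at (210,267), (252,274) and (297,273). The pin handle is at (85,155), the block at (85,205) and the notch at (365,270). Next I'll measure the handle's top face.

```bash
python3 - <<'E'
from h import *
ci=camera_info("wrist")
R=Ro.from_euler("z",8.15,degrees=True).as_matrix()
for n in ["w1","w5"]:
    z=np.load(f"/tmp/{n}.npz"); im,d,M=z["im"],z["d"],z["M"]; P=cloud(d,ci,M); Q=(P-np.array([.6049,-.1467,0]))@R*1000
    def rect(s,h,t):
        m=cv2.morphologyEx(s.astype(np.uint8),cv2.MORPH_OPEN,np.ones((3,3))); k,l,st,c=cv2.connectedComponentsWithStats(m)
        i=1+np.argmax(st[1:,4]); q=onplane(np.argwhere(l==i)[:,::-1],h,ci,M); r0=cv2.minAreaRect(np.float32(q[:,:2]*1000)); q=(q-np.array([.6049,-.1467,0]))@R*1000
        lo,hi=np.percentile(q[:,:2],[1,99],0); print(n,t,"px",c[i].round(),"world",np.round(r0[0],1),np.round(r0[1],1),round(r0[2],1),"case lo",lo.round(1),"hi",hi.round(1),"zmed",np.median(P[l==i][:,2]).round(4))
    b=(Q[...,1]<-80)&(Q[...,1]>-170)
    rect(b&(Q[...,2]>81.5)&(Q[...,2]<90)&(Q[...,0]<-112)&(Q[...,0]>-190),.086,"handle")
    rect(b&(Q[...,2]>96)&(Q[...,2]<104)&(Q[...,0]<-70)&(Q[...,0]>-130),.1,"block")
    t=(Q[...,1]>125)&(Q[...,1]<200)&(np.abs(Q[...,0])<110)
    for lo,hi,h in[(37,43,.04),(56,62,.06),(67,73,.07)]:
        try: rect(t&(Q[...,2]>lo)&(Q[...,2]<hi),h,"notch%d"%lo)
        except Exception as e: print(e)
E
```

```text
w1 handle px [403. 205.] world [ 482.6 -275.5] [50.7 20.8] 7.2 case lo [-164.  -120.8] hi [-114.6 -100.3] zmed 0.0839
w1 block px [407. 171.] world [ 530. -270.] [36.2 36.8] 10.2 case lo [-109.4 -129.8] hi [-76.1 -93.6] zmed 0.0992
w1 notch37 px [175. 140.] world [554.4   7. ] [64.  14.7] 7.7 case lo [-59.3 152.1] hi [  3.2 166.3] zmed 0.0394
w1 notch56 px [154. 104.] world [599.9  22.1] [2.4 4.8] 84.5 case lo [ 16.6 166.1] hi [ 21.4 169.5] zmed 0.0611
w1 notch67 px [144.  96.] world [608.2  29.4] [48.6  5.9] 7.9 case lo [  4.3 171.2] hi [ 52.2 176.7] zmed 0.0688
w5 handle px [ 81. 157.] world [ 482.5 -275.3] [54.1 22.8] 6.7 case lo [-166.3 -120.7] hi [-113.4  -99.3] zmed 0.0838
w5 block px [ 79. 213.] world [ 531.3 -269.2] [40.6 38.3] 7.7 case lo [-110.5 -129.2] hi [-72.  -92.3] zmed 0.0992
w5 notch37 px [372. 254.] world [554.9   6.7] [66.5 14.6] 8.6 case lo [-60.9 152. ] hi [  4.3 166.1] zmed 0.0393
attempt to get argmax of an empty sequence
w5 notch67 px [361. 316.] world [6.11e+02 1.00e-01] [48.8  5.2] 9.0 case lo [  2.5 142. ] hi [ 51.1 147.1] zmed 0.0689
```

In the case frame, the pin axis is at y=-110 with its origin at x=-111, so the grip point is at world (477,-276.4). The notch is at case (-5,159.4). I'll approach the handle.

{"op": "servo_tool", "data": {
  "rows": [
    {"offset":[0.25,-0.84,0.4],"yaw":0,"claw":0},
    {"offset":[0.25,-0.84,0.4],"yaw":0,"claw":0},
    {"offset":[0.25,-0.84,0.4],"yaw":0,"claw":0}
  ]
}}

```text
time: 37.5
ee_pos: [0.4873, -0.1907, 0.1984]
tcp_rot: [179.6, -1.4, -172.0]
wrist_force: [0.8, 0.7, -0.3]
opening: 0.0852
grasp_force: 0.0
```

{"op": "servo_tool", "data": {
  "rows": [
    {"offset":[0.25,-0.84,0.3],"yaw":0,"claw":0},
    {"offset":[0.25,-0.84,0.3],"yaw":0,"claw":0},
    {"offset":[0.25,-0.84,0.3],"yaw":0,"claw":0},
    {"offset":[0.25,-0.84,0.3],"yaw":0,"claw":0}
  ]
}}

```text
time: 38.0
ee_pos: [0.4749, -0.2753, 0.1713]
tcp_rot: [179.7, -1.2, -171.9]
wrist_force: [-0.3, 0.4, 0.0]
opening: 0.0853
grasp_force: 0.0
```

```bash
python3 st.py .477 -.2762 .091 -171.9; python3 - <<'E'
from h import *
im,d,ci,M=shot("wrist"); P=cloud(d,ci,M); R=Ro.from_euler("z",8.15,degrees=True).as_matrix(); Q=(P-np.array([.6049,-.1467,0]))@R*1000
s=(Q[...,1]<-80)&(Q[...,1]>-150)&(Q[...,2]>81.5)&(Q[...,2]<90)&(Q[...,0]<-112)&(Q[...,0]>-190)
m=cv2.morphologyEx(s.astype(np.uint8),cv2.MORPH_OPEN,np.ones((3,3))); k,l,st,c=cv2.connectedComponentsWithStats(m)
for i in range(1,k):
    if st[i,4]<100: continue
    q=onplane(np.argwhere(l==i)[:,::-1],.086,ci,M); r=cv2.minAreaRect(np.float32(q[:,:2]*1000)); print(c[i].round(),np.round(r[0],1),np.round(r[1],1),r[2])
E
```

```text
q [-29.8   5.1   1.1  87.2  -0.5 -38. ] p [ 0.4749 -0.2753  0.1713] r [ 179.72   -1.23 -171.88] op 0.0853
offset [-0.036 -0.016  0.802] yaw 0.0001
[273. 240.] [ 481.4 -277.9] [55.3 21.6] 8.26009464263916
```

{"op": "servo_tool", "data": {
  "rows": [
    {"offset":[-0.03,-0.035,0.4],"yaw":0,"claw":0},
    {"offset":[-0.03,-0.035,0.7],"yaw":0,"claw":0},
    {"offset":[-0.03,-0.035,0.8],"yaw":0,"claw":0},
    {"offset":[-0.03,-0.035,0.8],"yaw":0,"claw":0}
  ]
}}

```text
time: 38.55
ee_pos: [0.4764, -0.2785, 0.0916]
tcp_rot: [179.7, -1.2, -171.9]
wrist_force: [1.4, 0.5, -0.4]
opening: 0.0854
grasp_force: 0.0
```

{"op": "servo_tool", "data": {
  "rows": [
    {"offset":[0,0,0],"yaw":0,"claw":0.5},
    {"offset":[0,0,0],"yaw":0,"claw":0.6},
    {"offset":[0,0,0],"yaw":0,"claw":0.68},
    {"offset":[0,0,0],"yaw":0,"claw":1},
    {"offset":[0,0,0],"yaw":0,"claw":1},
    {"offset":[0,0,0],"yaw":0,"claw":1},
    {"offset":[0,0,0],"yaw":0,"claw":1}
  ],
  "squeeze": 60
}}

```text
time: 39.42
ee_pos: [0.4762, -0.2793, 0.0915]
tcp_rot: [179.8, -1.2, -171.9]
wrist_force: [-0.4, 0.1, 5.0]
opening: 0.0205
grasp_force: 61.8
```

```bash
python3 st.py; python3 -c "
from h import *
o=get_obs(); print(o['wrist_force'],o['torque'],o['grasp_force'])"
```

```text
q [-30.1   6.3  -6.4  78.4  -0.6 -38.2] p [ 0.4762 -0.2793  0.0915] r [ 179.77   -1.2  -171.92] op 0.0205
[-0.35323623  0.09856106  4.97384258] [0.07284031 0.04974219 0.01249763] 61.75950050354004
```

{"op": "servo_tool", "data": {
  "rows": [
    {"offset":[0.15,0,0.003],"yaw":0,"claw":1},
    {"offset":[0.35,0,0.007],"yaw":0,"claw":1},
    {"offset":[0.55,0,0.012],"yaw":0,"claw":1},
    {"offset":[0.72,0,0.015],"yaw":0,"claw":1},
    {"offset":[0.72,0,0.015],"yaw":0,"claw":1}
  ]
}}

```text
time: 40.05
ee_pos: [0.4032, -0.2894, 0.0909]
tcp_rot: [179.7, -1.3, -172.0]
wrist_force: [0.5, 0.2, -0.9]
opening: 0.0203
grasp_force: 61.1
```

```bash
python3 st.py; python3 -c "
from h import *
im,d,ci,M=shot('wrist'); save('w6.png',im)"
```

```text
q [-35.3  -1.3 -14.3  78.1  -0.7 -43.3] p [ 0.4032 -0.2894  0.0909] r [ 179.72   -1.28 -172.  ] op 0.0203
```

View pics/w6.png

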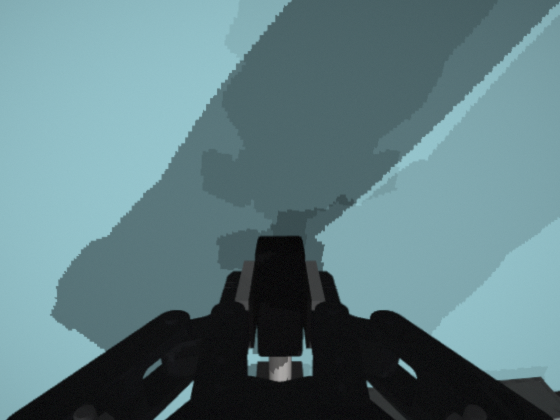

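The pin is out of the bore: the handle is gripped at (280,295) and the shaft shows at (280,368). I'll lift it and carry it near the notch.

{"op": "servo_tool", "data": {
  "rows": [
    {"offset":[0,0,-0.3],"yaw":0,"claw":1},
    {"offset":[0,0,-0.75],"yaw":0,"claw":1},
    {"offset":[0,0,-0.75],"yaw":0,"claw":1},
    {"offset":[0,0,-0.75],"yaw":0,"claw":1}
  ]
}}

```text
time: 40.6
ee_pos: [0.4066, -0.2892, 0.1654]
tcp_rot: [179.7, -1.3, -171.9]
wrist_force: [-0.5, -0.4, -1.5]
opening: 0.0204
grasp_force: 61.1
```

{"op": "servo_tool", "data": {
  "rows": [
    {"offset":[-0.2,0.5,0],"yaw":0,"claw":1},
    {"offset":[-0.4,0.9,0],"yaw":0,"claw":1},
    {"offset":[-0.4,0.9,0],"yaw":0,"claw":1}
  ]
}}

```text
time: 40.98
ee_pos: [0.4335, -0.1923, 0.1642]
tcp_rot: [179.7, -1.3, -171.7]
wrist_force: [-0.0, -0.8, -0.4]
opening: 0.0205
grasp_force: 61.1
```

{"op": "servo_tool", "data": {
  "rows": [
    {"offset":[-0.3,0.4,0],"yaw":0,"claw":1},
    {"offset":[-0.65,0.7,0],"yaw":0,"claw":1},
    {"offset":[-0.65,0.7,0],"yaw":0,"claw":1}
  ]
}}

```text
time: 41.35
ee_pos: [0.4887, -0.1148, 0.163]
tcp_rot: [179.7, -1.3, -171.8]
wrist_force: [-0.2, -0.4, -3.2]
opening: 0.0204
grasp_force: 61.1
```

{"op": "servo_tool", "data": {
  "rows": [
    {"offset":[-0.3,0.3,0],"yaw":0,"claw":1},
    {"offset":[-0.65,0.53,0],"yaw":0,"claw":1},
    {"offset":[-0.65,0.53,0],"yaw":0,"claw":1},
    {"offset":[-0.65,0.53,0],"yaw":0,"claw":1}
  ]
}}

```text
time: 41.85
ee_pos: [0.5441, -0.0555, 0.1626]
tcp_rot: [179.7, -1.3, -171.9]
wrist_force: [0.3, 0.0, -0.5]
opening: 0.0203
grasp_force: 61.1
```

```bash
cat > notch.py <<'E'
from h import *
im,d,ci,M=shot("wrist"); P=cloud(d,ci,M); R=Ro.from_euler("z",8.15,degrees=True).as_matrix(); O=np.array([.6049,-.1467,0]); Q=(P-O)@R*1000
save("n_%d.png"%int(get_obs()["time"]*10),im)
T=tcp(); print("tcp case",((T[:3,3]-O)@R*1000).round(1))
t=(Q[...,1]>125)&(Q[...,1]<200)&(Q[...,0]>-90)&(Q[...,0]<80)
for lo,hi,h in[(36,43,.04),(43.5,48,.0445),(65,73,.07)]:
    m=cv2.morphologyEx((t&(Q[...,2]>lo)&(Q[...,2]<hi)).astype(np.uint8),cv2.MORPH_OPEN,np.ones((3,3))); k,l,st,c=cv2.connectedComponentsWithStats(m)
    for i in range(1,k):
        if st[i,4]<60: continue
        q=onplane(np.argwhere(l==i)[:,::-1],h,ci,M); r0=cv2.minAreaRect(np.float32(q[:,:2]*1000)); q=(q-O)@R*1000
        a,b=np.percentile(q[:,:2],[1,99],0); print(h,"px",c[i].round(),"size",np.round(r0[1],1),round(r0[2],1),"lo",a.round(1),"hi",b.round(1))
E
python3 notch.py; python3 st.py
```

```text
tcp case [-47.3  98.8 162.9]
0.04 px [354. 238.] size [66.8 18.4] 11.6 lo [-60.3 152.4] hi [  4.2 168.3]
0.0445 px [353. 284.] size [9.3 9.4] 7.4 lo [  4.4 155.2] hi [ 13.7 164.5]
0.07 px [377. 301.] size [17.3  7.5] 8.8 lo [  1.  169.4] hi [ 18.3 176.8]
q [ -5.8   5.    0.1  86.4  -0.1 -13.8] p [ 0.5441 -0.0556  0.1629] r [ 179.75   -1.3  -171.97] op 0.0204
```

{"op": "servo_tool", "data": {
  "rows": [
    {"offset":[-0.08,0.2,0],"yaw":0,"claw":1},
    {"offset":[-0.08,0.35,0],"yaw":0,"claw":1},
    {"offset":[-0.08,0.35,0],"yaw":0,"claw":1},
    {"offset":[-0.08,0.35,0],"yaw":0,"claw":1}
  ]
}}

```text
time: 42.4
ee_pos: [0.5476, -0.0192, 0.1636]
tcp_rot: [179.8, -1.2, -171.9]
wrist_force: [-0.1, 0.3, -2.0]
opening: 0.0207
grasp_force: 61.0
```

```bash
python3 notch.py; python3 st.py; ls pics; python3 -c "
import cv2;p=sorted(__import__('glob').glob('pics/n_*'))[-1];i=cv2.imread(p);cv2.imwrite('pics/nc.png',cv2.resize(i[170:400,180:480],(780,598),interpolation=cv2.INTER_CUBIC))"
```

```text
tcp case [-38.6 134.2 163.6]
0.04 px [311. 222.] size [61.3 14. ] 9.2 lo [-60.8 152.7] hi [ -2.4 166.6]
q [ -2.    5.    0.2  86.4   0.  -10.1] p [ 0.5477 -0.0193  0.1636] r [ 179.76   -1.22 -171.94] op 0.0207
crop1.png
hold2.png
n_419.png
n_424.png
scene0.png
side0.png
slots_173.png
slots_345.png
w1.png
w1c.png
w2.png
w5.png
w6.png
wrist0.png
```

View pics/nc.png

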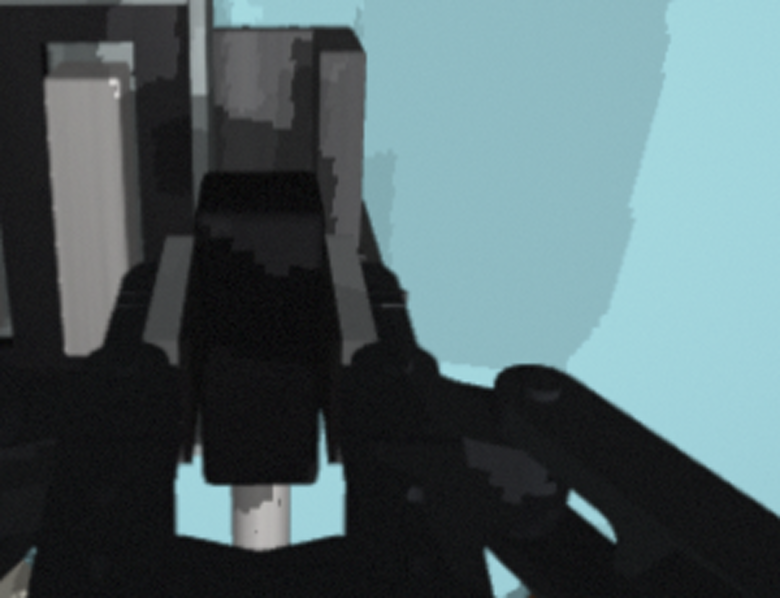

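The crop shows the rail, which measures y 152.7-166.6 (13.9 mm wide, as specified, centre 159.6). The handle is held straight at (262,300) and the shaft shows at (262,515). I'll line up over the notch and lower the pin.

```bash
python3 st.py .5425 .0051 .163 -171.85
```

```text
q [ -2.    5.    0.2  86.4   0.  -10.1] p [ 0.5477 -0.0193  0.1636] r [ 179.76   -1.22 -171.94] op 0.0207
offset [0.017 0.249 0.007] yaw -0.0005
```

{"op": "servo_tool", "data": {
  "rows": [
    {"offset":[0.02,0.25,0],"yaw":0,"claw":1},
    {"offset":[0.02,0.25,0],"yaw":0,"claw":1},
    {"offset":[0.02,0.25,0],"yaw":0,"claw":1},
    {"offset":[0.02,0.25,0],"yaw":0,"claw":1}
  ]
}}

```text
time: 42.95
ee_pos: [0.5424, 0.0051, 0.1636]
tcp_rot: [179.8, -1.2, -172.0]
wrist_force: [-0.2, -0.0, -0.9]
opening: 0.0206
grasp_force: 61.1
```

```bash
python3 st.py .5425 .0051 .085 -171.85
```

```text
q [ 0.5  4.3 -0.6 86.4  0.1 -7.6] p [0.5424 0.0051 0.1636] r [ 179.75   -1.22 -171.95] op 0.0206
offset [-0.017 -0.003  0.786] yaw -0.0006
```

{"op": "servo_tool", "data": {
  "rows": [
    {"offset":[-0.017,0,0.3],"yaw":0,"claw":1},
    {"offset":[-0.017,0,0.6],"yaw":0,"claw":1},
    {"offset":[-0.017,0,0.79],"yaw":0,"claw":1},
    {"offset":[-0.017,0,0.79],"yaw":0,"claw":1}
  ]
}}

```text
time: 43.45
ee_pos: [0.5416, 0.0058, 0.0835]
tcp_rot: [179.7, -1.4, -171.9]
wrist_force: [0.0, -1.1, -1.8]
opening: 0.0205
grasp_force: 61.1
```

```bash
python3 st.py .5425 .0051 .068 -171.85; python3 notch.py
```

```text
q [ 0.6  5.3 -8.4 77.7  0.1 -7.5] p [0.5416 0.0058 0.0835] r [ 179.73   -1.36 -171.94] op 0.0205
offset [-0.012 -0.009  0.154] yaw -0.0005
tcp case [-40.4 159.9  84.8]
0.04 px [278. 230.] size [ 5.1 13.4] 8.0 lo [-61.9 153.3] hi [-56.8 166.6]
0.07 px [280. 246.] size [ 3.1 20.9] 9.7 lo [-63.8 149.9] hi [-60.9 170.4]
0.07 px [249. 264.] size [3.5 5.1] 8.1 lo [-55.1 143.8] hi [-51.6 148.8]
0.07 px [310. 264.] size [3.5 5.1] 7.8 lo [-55.  171.8] hi [-51.5 176.9]
0.07 px [280. 368.] size [15.6 11.4] 7.8 lo [ -1.8 154.8] hi [ 13.7 166.1]
0.07 px [305. 368.] size [11.1  5.7] 9.4 lo [ -0.4 170.7] hi [ 10.6 176.5]
0.07 px [253. 368.] size [10.4  5.1] 6.1 lo [1.00e-01 1.44e+02] hi [ 10.5 149.3]
```

The rail centre reads 160.0, the lips centre 160.3 and the shaft 160.4, so the pin is lined up. I'll lower it in.

{"op": "servo_tool", "data": {
  "rows": [
    {"offset":[0,0,0.07],"yaw":0,"claw":1},
    {"offset":[0,0,0.13],"yaw":0,"claw":1},
    {"offset":[0,0,0.15],"yaw":0,"claw":1},
    {"offset":[0,0,0.15],"yaw":0,"claw":1}
  ]
}}

```text
time: 44.0
ee_pos: [0.5419, 0.006, 0.0696]
tcp_rot: [179.7, -1.2, -171.9]
wrist_force: [-0.2, 0.1, -1.0]
opening: 0.0205
grasp_force: 61.1
```

{"op": "servo_tool", "data": {
  "rows": [
    {"offset":[0,0,0.01],"yaw":0,"claw":1},
    {"offset":[0,0,0.02],"yaw":0,"claw":1},
    {"offset":[0,0,0.02],"yaw":0,"claw":1}
  ]
}}

```text
time: 44.38
ee_pos: [0.5421, 0.0061, 0.0691]
tcp_rot: [179.8, -1.2, -171.9]
wrist_force: [-5.1, -0.2, 9.7]
opening: 0.0203
grasp_force: 62.4
```

{"op": "servo_tool", "data": {
  "rows": [
    {"offset":[0,0,0],"yaw":0,"claw":0.68},
    {"offset":[0,0,0],"yaw":0,"claw":0.6},
    {"offset":[0,0,0],"yaw":0,"claw":0.55},
    {"offset":[0,0,0],"yaw":0,"claw":0.5}
  ]
}}

```text
time: 44.88
ee_pos: [0.5419, 0.006, 0.0675]
tcp_rot: [179.7, -1.2, -171.9]
wrist_force: [0.3, -0.6, -0.3]
opening: 0.0427
grasp_force: 0.0
```

{"op": "servo_tool", "data": {
  "rows": [
    {"offset":[0,0,-0.2],"yaw":0,"claw":0.5},
    {"offset":[0,0,-0.6],"yaw":0,"claw":0.5},
    {"offset":[0,0,-1],"yaw":0,"claw":0.5},
    {"offset":[0,0,-1],"yaw":0,"claw":0.5}
  ]
}}

```text
time: 45.38
ee_pos: [0.5455, 0.0059, 0.1709]
tcp_rot: [179.8, -0.9, -171.9]
wrist_force: [0.0, 0.3, -0.1]
opening: 0.0425
grasp_force: 0.0
```

```bash
python3 - <<'E'
from h import *
im,d,ci,M=shot("wrist"); P=cloud(d,ci,M); R=Ro.from_euler("z",8.15,degrees=True).as_matrix(); O=np.array([.6049,-.1467,0]); Q=(P-O)@R*1000
save("park.png",cv2.resize(im[130:400,150:480],(733,600)))
t=(Q[...,1]>140)&(Q[...,1]<180)&(Q[...,0]>-90)&(Q[...,0]<0)&(Q[...,2]>57)&(Q[...,2]<66)
q=onplane(np.argwhere(t)[:,::-1],.062,ci,M); r0=cv2.minAreaRect(np.float32(q[:,:2]*1000)); q=(q-O)@R*1000
print(t.sum(),np.round(r0[1],1),r0[2],*np.percentile(q,[1,99],0).round(1),"z",np.median(Q[t][:,2]))
for x in(-50,-40,-30,-20,-12): 
    s=t&(abs(Q[...,0]-x)<4); print(x,s.sum(),np.median(Q[s][:,2]) if s.any() else None)
E
python3 st.py
```

```text
2066 [58.4 21.8] 7.943287372589111 [-62.1 150.   62. ] [ -7.2 171.2  62. ] z 61.357867810078545
-50 311 61.575738040103154
-40 300 61.438144782737034
-30 288 61.39838167910131
-20 281 61.285856397751076
-12 275 61.14406768143046
q [ 0.6  4.5  0.2 86.8  0.1 -7.5] p [0.5448 0.0059 0.1688] r [ 179.77   -1.08 -171.92] op 0.0425
```

View pics/park.png

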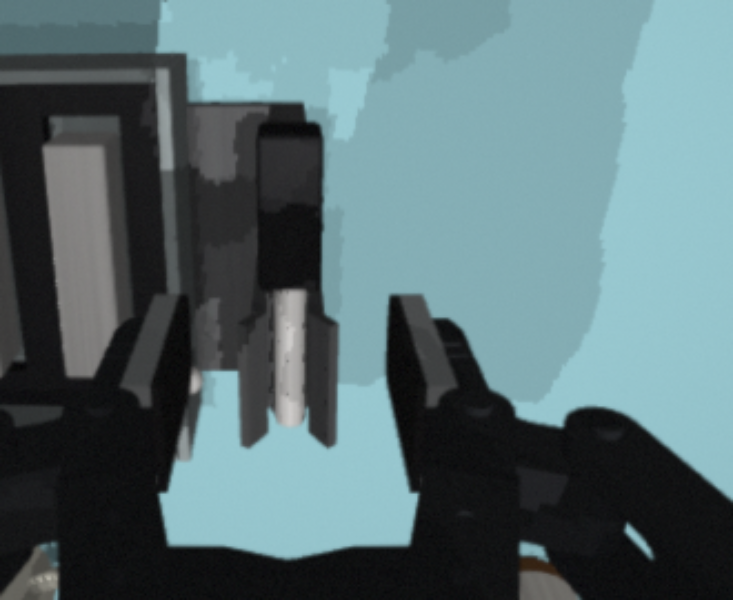

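The pin lies in the notch. Its handle top is level at 61.4 mm and its origin is at about x -6 against the notch's -5. Next I'll measure the lid angle.

```bash
python3 - <<'E'
from h import *
R=Ro.from_euler("z",8.15,degrees=True).as_matrix(); O=np.array([.6049,-.1467,0])
for n in ["side","scene"]:
    im,d,ci,M=shot(n); Q=(cloud(d,ci,M)-O)@R*1000
    s=(np.abs(Q[...,0])<75)&(Q[...,2]>110)&(Q[...,2]<310)&(Q[...,1]>-230)&(Q[...,1]<-80)
    q=Q[s]; p=np.polyfit(q[:,2],q[:,1],1); print(n,s.sum(),"y at z45/100/250/290",np.polyval(p,[45,100,250,290]).round(1),"theta",round(np.pi/2-np.arctan(p[0]),3),"zmax",np.percentile(q[:,2],99.5),"res",np.std(q[:,1]-np.polyval(p,q[:,2])).round(1))
E
```

```text
side 2860 y at z45/100/250/290 [-129.3 -131.8 -138.7 -140.6] theta 1.617 zmax 300.77205771371473 res 4.7
scene 1534 y at z45/100/250/290 [-121.1 -124.8 -134.7 -137.3] theta 1.637 zmax 301.61078407555664 res 3.2
```

{"op": "servo_tool", "data": {
  "rows": [
    {"offset":[0.6,-0.9,-0.5],"yaw":0,"claw":1},
    {"offset":[0.6,-0.9,-0.5],"yaw":0,"claw":1},
    {"offset":[0.6,-0.9,-0.5],"yaw":0,"claw":1}
  ]
}}

```text
time: 45.9
ee_pos: [0.4976, -0.0941, 0.2192]
tcp_rot: [179.8, -1.2, -172.1]
wrist_force: [0.3, 0.8, 0.2]
opening: -0.0004
grasp_force: 0.0
```

{"op": "servo_tool", "data": {
  "rows": [
    {"offset":[0.6,-0.9,-0.5],"yaw":0,"claw":1},
    {"offset":[0.6,-0.9,-0.5],"yaw":0,"claw":1},
    {"offset":[0.6,-0.9,-0.5],"yaw":0,"claw":1}
  ]
}}

```text
time: 46.28
ee_pos: [0.4522, -0.1913, 0.2696]
tcp_rot: [179.8, -1.2, -172.1]
wrist_force: [-0.4, -0.2, -0.1]
opening: -0.0001
grasp_force: 0.0
```

{"op": "servo_tool", "data": {
  "rows": [
    {"offset":[0,-0.9,0],"yaw":0,"claw":1},
    {"offset":[0,-0.9,0],"yaw":0,"claw":1},
    {"offset":[0,-0.9,0],"yaw":0,"claw":1}
  ]
}}

```text
time: 46.65
ee_pos: [0.4659, -0.2787, 0.2663]
tcp_rot: [179.6, -1.4, -172.0]
wrist_force: [-0.7, 0.6, -0.6]
opening: -0.0002
grasp_force: 0.0
```

{"op": "servo_tool", "data": {
  "rows": [
    {"offset":[0,-0.95,0],"yaw":0,"claw":1},
    {"offset":[0,-0.95,0],"yaw":0,"claw":1},
    {"offset":[0,-0.95,0],"yaw":0,"claw":1},
    {"offset":[0,-0.95,0],"yaw":0,"claw":1}
  ]
}}

```text
time: 47.15
ee_pos: [0.4792, -0.371, 0.2678]
tcp_rot: [179.7, -1.3, -171.9]
wrist_force: [-0.0, 0.4, -0.4]
opening: -0.0002
grasp_force: 0.0
```

{"op": "servo_tool", "data": {
  "rows": [
    {"offset":[-0.5,0,0],"yaw":0,"claw":1},
    {"offset":[-0.95,0,0],"yaw":0,"claw":1},
    {"offset":[-0.95,0,0],"yaw":0,"claw":1},
    {"offset":[-0.95,0,0],"yaw":0,"claw":1}
  ]
}}

```text
time: 47.65
ee_pos: [0.5728, -0.3579, 0.2667]
tcp_rot: [179.7, -1.2, -171.8]
wrist_force: [-0.4, -0.2, 0.7]
opening: -0.0001
grasp_force: 0.0
```

```bash
cat > cs.py <<'E'
from h import *
R=Ro.from_euler("z",8.15,degrees=True).as_matrix(); O=np.array([.6049,-.1467,0]); o=get_obs()
print("tcp case",((np.array(o["ee_pos"])-O)@R*1000).round(1),"q",o["q"].round(1),"rot",np.round(o["tcp_rot"],2),"F",np.round(o["wrist_force"],1),"op",o["opening"])
E
python3 cs.py
```

```text
tcp case [ -61.7 -204.5  266.7] q [-31.8  25.5  36.6 102.2  -0.6 -39.9] rot [ 179.74   -1.24 -171.83] F [-0.4 -0.2  0.7] op -0.00011133507611393337
```

{"op": "servo_tool", "data": {
  "rows": [
    {"offset":[0,0.3,0],"yaw":0,"claw":1},
    {"offset":[0,0.5,0],"yaw":0,"claw":1},
    {"offset":[0,0.65,0],"yaw":0,"claw":1},
    {"offset":[0,0.8,0],"yaw":0,"claw":1},
    {"offset":[0,0.9,0.01],"yaw":0,"claw":1},
    {"offset":[0,1,0.02],"yaw":0,"claw":1}
  ]
}}

```text
time: 48.4
ee_pos: [0.5584, -0.2597, 0.2651]
tcp_rot: [179.8, -1.2, -171.9]
wrist_force: [-1.6, -1.7, 2.8]
opening: -0.0001
grasp_force: 1.5
```

{"op": "servo_tool", "data": {
  "rows": [
    {"offset":[0,0.18,0.03],"yaw":0,"claw":1},
    {"offset":[0,0.37,0.085],"yaw":0,"claw":1},
    {"offset":[0,0.55,0.16],"yaw":0,"claw":1},
    {"offset":[0,0.73,0.255],"yaw":0,"claw":1},
    {"offset":[0,0.73,0.255],"yaw":0,"claw":1}
  ]
}}

```text
time: 49.02
ee_pos: [0.5477, -0.1867, 0.2389]
tcp_rot: [179.7, -1.3, -171.8]
wrist_force: [1.7, -0.2, 0.8]
opening: -0.0003
grasp_force: 0.0
```

```bash
python3 cs.py; cat > lid.py <<'E'
from h import *
R=Ro.from_euler("z",8.15,degrees=True).as_matrix(); O=np.array([.6049,-.1467,0])
im,d,ci,M=shot("side"); Q=(cloud(d,ci,M)-O)@R*1000; save("s_%d.png"%int(get_obs()["time"]*10),im)
s=(Q[...,0]>10)&(Q[...,0]<75)&(Q[...,2]>35)&(Q[...,1]>-140)&(Q[...,1]<140)&(Q[...,2]<310)
q=Q[s]; a=np.arctan2(q[:,2]-48,q[:,1]+120); print(np.histogram(a,np.arange(-.1,2,.1)))
E
python3 lid.py
```

```text
tcp case [-62.2 -31.5 238.9] q [-18.7  10.   14.   95.3  -0.3 -26.8] rot [ 179.68   -1.29 -171.83] F [ 1.7 -0.2  0.8] op -0.00027157448968411586
(array([   0,    0,    0,    0,    0,    0,    0,    0,    0,    0,   68,
       2674,  313,   82,   33,   32,   20,   18,   15,   11]), array([-0.1,  0. ,  0.1,  0.2,  0.3,  0.4,  0.5,  0.6,  0.7,  0.8,  0.9,
        1. ,  1.1,  1.2,  1.3,  1.4,  1.5,  1.6,  1.7,  1.8,  1.9]))
```

{"op": "servo_tool", "data": {
  "rows": [
    {"offset":[0,0.245,0.17],"yaw":0,"claw":1},
    {"offset":[0,0.46,0.38],"yaw":0,"claw":1},
    {"offset":[0,0.645,0.62],"yaw":0,"claw":1},
    {"offset":[0,0.745,0.79],"yaw":0,"claw":1},
    {"offset":[0,0.83,0.97],"yaw":0,"claw":1},
    {"offset":[0,0.83,0.97],"yaw":0,"claw":1}
  ]
}}

```text
time: 49.82
ee_pos: [0.5337, -0.1056, 0.1422]
tcp_rot: [179.7, -1.3, -171.9]
wrist_force: [-0.4, 0.4, 0.8]
opening: 0.0004
grasp_force: 0.0
```

{"op": "servo_tool", "data": {
  "rows": [
    {"offset":[0,0.05,0.15],"yaw":0,"claw":1},
    {"offset":[0,0.09,0.29],"yaw":0,"claw":1},
    {"offset":[0,0.12,0.44],"yaw":0,"claw":1},
    {"offset":[0,0.13,0.54],"yaw":0,"claw":1},
    {"offset":[0,0.13,0.54],"yaw":0,"claw":1}
  ]
}}

```text
time: 50.45
ee_pos: [0.5306, -0.0924, 0.0882]
tcp_rot: [179.7, -1.3, -171.9]
wrist_force: [1.1, -0.1, -0.3]
opening: -0.0001
grasp_force: 0.0
```

```bash
python3 cs.py; python3 lid.py
```

```text
tcp case [-65.9  64.3  88.2] q [ -9.8   4.7  -8.4  78.1  -0.1 -17.9] rot [ 179.72   -1.31 -171.91] F [ 1.1 -0.1 -0.3] op -8.847471833146954e-05
(array([   0, 1806,  581,  176,   51,   40,   20,   26,   18,   15,    7,
          7,    5,   11,   10,    7,   10,    3,    2,    1]), array([-0.1,  0. ,  0.1,  0.2,  0.3,  0.4,  0.5,  0.6,  0.7,  0.8,  0.9,
        1. ,  1.1,  1.2,  1.3,  1.4,  1.5,  1.6,  1.7,  1.8,  1.9]))
```

{"op": "servo_tool", "data": {
  "rows": [
    {"offset":[-0.15,0.1,0],"yaw":0,"claw":1},
    {"offset":[-0.15,0.15,0.05],"yaw":0,"claw":1},
    {"offset":[-0.15,0.15,0.09],"yaw":0,"claw":1},
    {"offset":[-0.15,0.15,0.12],"yaw":0,"claw":1},
    {"offset":[-0.15,0.15,0.14],"yaw":0,"claw":1},
    {"offset":[-0.15,0.15,0.15],"yaw":0,"claw":1}
  ]
}}

```text
time: 51.25
ee_pos: [0.5439, -0.0752, 0.0743]
tcp_rot: [179.8, -1.2, -171.9]
wrist_force: [0.6, -1.4, 1.2]
opening: -0.0001
grasp_force: 0.4
```

```bash
python3 cs.py
```

```text
tcp case [-50.2  79.4  74.3] q [ -7.8   6.3  -8.3  76.6  -0.1 -15.9] rot [ 179.76   -1.17 -171.89] F [ 0.6 -1.4  1.2] op -7.495353479951175e-05
```

{"op": "servo_tool", "data": {
  "rows": [
    {"offset":[0,0,0.01],"yaw":0,"claw":1},
    {"offset":[0,0,0.02],"yaw":0,"claw":1},
    {"offset":[0,0,0.03],"yaw":0,"claw":1},
    {"offset":[0,0,0.035],"yaw":0,"claw":1},
    {"offset":[0,0,0.035],"yaw":0,"claw":1}
  ]
}}

```text
time: 51.88
ee_pos: [0.5437, -0.0754, 0.0732]
tcp_rot: [179.8, -1.1, -171.9]
wrist_force: [-7.6, 2.6, 23.6]
opening: -0.0001
grasp_force: 11.7
```

{"op": "servo_tool", "data": {
  "rows": [
    {"offset":[0,0,-0.4],"yaw":0,"claw":1},
    {"offset":[0.3,0,-1],"yaw":0,"claw":1},
    {"offset":[0.6,0,-1],"yaw":0,"claw":1},
    {"offset":[0.6,0,-1],"yaw":0,"claw":1},
    {"offset":[0.6,0,-1],"yaw":0,"claw":1}
  ]
}}

```text
time: 52.5
ee_pos: [0.4864, -0.0841, 0.171]
tcp_rot: [179.7, -1.3, -171.9]
wrist_force: [0.2, -0.5, -0.6]
opening: 0.0003
grasp_force: 0.0
```

```bash
python3 cs.py; python3 - <<'E'
from h import *
R=Ro.from_euler("z",8.15,degrees=True).as_matrix(); O=np.array([.6049,-.1467,0])
for n in["side","wrist"]:
    im,d,ci,M=shot(n); Q=(cloud(d,ci,M)-O)@R*1000
    if n=="wrist": save("final.png",im)
    s=(np.abs(Q[...,0])<76)&(np.abs(Q[...,1])<118)&(Q[...,2]>40)&(Q[...,2]<75)
    q=Q[s]; p=np.linalg.lstsq(np.c_[q[:,:2],np.ones(len(q))],q[:,2],rcond=None)[0]; print(n,len(q),"slope y",p[1].round(4),"z at y=-120/120",(p[2]-120*p[1]).round(1),(p[2]+120*p[1]).round(1))
    t=(Q[...,1]>140)&(Q[...,1]<180)&(Q[...,0]>-90)&(Q[...,0]<0)&(Q[...,2]>56)&(Q[...,2]<68)
    if t.sum(): print("handle",t.sum(),np.percentile(Q[t],[2,98],0).round(1))
E
```

```text
tcp case [-108.5   78.7  171. ] q [ -9.7  -2.4  -6.5  87.1  -0.1 -17.8] rot [ 179.74   -1.27 -171.93] F [ 0.2 -0.5 -0.6] op 0.0002559744995402183
side 6104 slope y -0.0046 z at y=-120/120 51.9 50.8
handle 181 [[-62.4 148.7  56.4]
 [ -7.1 170.4  65.5]]
wrist 17039 slope y 0.0002 z at y=-120/120 50.8 50.8
handle 1135 [[-61.1 149.6  56.9]
 [-23.2 170.5  62.9]]
```

View pics/final.png

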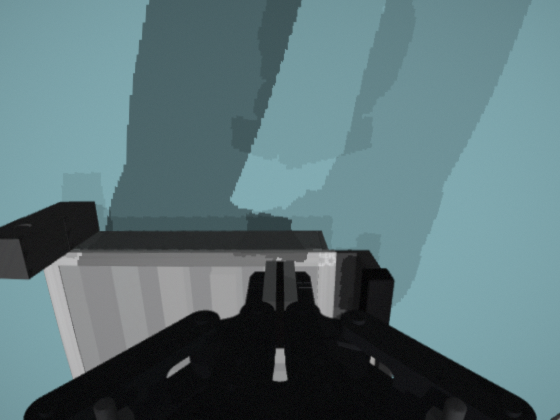

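The lid, at (200,310) in the view, lies flat. Its plane slope is 0.0002, so it is past the detent. The pin handle is still in the notch at (378,290), and the robot touches nothing. I'll hand in.

```bash
python3 -c "
from workcell import *
print(job_done())"
```

```text
the job is handed in; nothing more can be done
None
```

I handed the job in at about 52 s: three bars (all I found) lie in slots 1–3, the pin is in the side notch and the lid is pressed flat shut by my camera and force checks, but `job_done()` returned no verdict.

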